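# Build the check load and hang it on the hook scale

### The arm

A 6-joint arm with a two-finger parallel gripper is mounted at the origin on a cart in front of the work surface, level with it; the furniture and walls round the work are solid. World frame = base frame: x ahead of the robot, y to its left, z up, the work surface at z = 0. Lengths are in m, angles in degrees, forces in N, time in s.
With the tool pointing down it reaches from about 0.325 to 0.9 m from the base axis. Payload 6.1 kg.
Tool frame: the origin (TCP) lies midway between the tips of the shut fingers; the grasp point (between the pads) lies 19 mm behind it; z points along the fingers, y is the line along which they close (so a half turn about z gives the same grasp; the last joint's range is limited). The gripper opens to 87 mm and grips with 3 to 60 N. Pads are 19 mm wide; open, the fingers measure 117 mm over their backs; the gripper's body (75 mm by 190 mm) begins 51 mm behind the grasp point.
Start: joints at [65.999, 12.628, 87.462, -0, 79.91, -7.225], TCP at [0.18, 0.598, 0.223] pointing down, gripper open.
Joint ranges: [-170.65, 170.65], [-52.31, 119.04], [5.05, 147.46], [-71.25, 251.25], [11.57, 151.72], [-153.62, 153.62]. Speed limits (degrees/s): [147.25, 147.25, 172.46, 180, 180, 180].

### API

Orientations are given as a 3x3 rotation matrix whose columns are the frame's x, y, z axes.
In Python, from workcell import r gives the robot as it stands. The module is installed in compiled form; this text tells all that it offers.
- The arm moves only by the tool apply_moves, never from a script. Its argument "deltas" is a list of rows, each an object with "xyz": the shift along the world's x, y, z in m, a list of three; "rot": the turn, a rotation vector about the world's x, y, z in rad, a list of three; "fingers": the opening, from 0 (shut) to 1 (fully open). In form: [{"xyz": [dx, dy, dz], "rot": [wx, wy, wz], "fingers": fingers}, ...]. A call has 1 to 5 rows; each row shifts and turns the commanded pose from where the row before left it; what a row does not reach is not made up. A row lasts 1/8 s, in which the tool goes at most 62.5 mm and 10.7 degrees, less where a joint would pass 70% of its speed; a pose out of reach is approached as far as the arm can. A call with a gripper value outside its range is refused whole. The fingers move at their own pace and stop on an object; "force" is the grip in N (left out, the last holds). Time passes only in rows, so rows that do not move let the fingers close. It gives the time, the measured TCP pose, the force, the opening and the grip force at its end, in the units of the state.
- r.read_state(): the state, without advancing time (a new reading comes with each control period).
- r.capture(name): name is "scene" or "top" or "wrist"; returns a dict with "color" (384x512x3 uint8, red, green, blue), "K" (3x3 intrinsics, pixels), "position" and "rotation" of the camera in the world. Camera axes: x right, y up, looking along -z (the intrinsics and any distortion apply to the point x, -y, -z); pixel columns grow to the right and rows downward; lengths in m; the calibration is good to about 2 mm. The wrist camera is an equidistant fisheye: a pixel r from the principal point sees the ray r / f radians off the axis. A picture is of the moment at which its call begins. There is no depth.
- r.close_job(): hands the job in; it is judged then, once.
Trained networks look in the newest picture that a camera, given by its name, has taken for a name from the list of things; names that differ only in an ending like _2 or _b are one class to them, and where a whole thing is asked for, a point or a joint stands for the part that bears it (a point fixed in the world has none). Each returns a list of dicts, best first, with "conf" (0 to 1); they miss things now and then, are a little off and sometimes report something else, mostly with a low value. They report only what shows in the picture. A call takes as long as a camera call. They do not tell look-alikes from the thing itself.
- r.recognise(label, camera): "position" ([row, column] in pixels, amid what is visible of it).
- r.silhouettes(label, camera): "mask" (384x512 bool, what is visible of it) and "position" ([row, column] in pixels, amid what is visible of it).
The state is a dict: "time_s": time; "qpos": joint angles; "joint_vel": joint speeds; "joint_efforts": joint torques, N m; "tool_pos": TCP position; "orientation": TCP orientation; "contact_force": force on the tool from outside, world axes, zero at the start; "moment": the same for the moment, N m; "gripper_width": finger opening in m; "gripper_force": force on a finger pad.
Only numpy, scipy, OpenCV 4.12 (cv2) and the standard library are available. Lean on these libraries where they do the work, as an engineer would, in place of code of your own. Each camera call takes 0.05 s, during which the arm holds its last target. There are 200 camera calls.

### The job

Check the tasting room's hook scale: while the weight hanger stands on the worktop, make up the check load on it - exactly one slotted weight of each of the four sizes, slid onto the stem and lying flat on the stack (one already on the hanger counts; spares stay off it). Turn the slots well away from one another, the lifting lugs at least 45 degrees apart, so that nothing can slip off. Then gently hang the loaded hanger by its eye on the scale's hook, without forcing the load arm down, and leave it hanging still; do not disturb the cup and the saucer.

Things in the scene. Friction and masses are not known exactly. Their poses are not given: they have to be found in the camera images.
- big_a: big slotted brass weight, 240 g: flat disc 60 mm across, 12 mm thick, its radial slot 11 mm wide, open to its +x, ending 5.5 mm past the centre; a light black plastic arm, 7 mm thick, runs to a lifting lug on the -x side. Origin: disc centre, underside, z up when flat. None if absent
- big_a_lug (a point): middle of big_a's upright lug, 52 mm from the disc centre on the side away from the slot, 13 mm above the underside; the lug is 8 mm thick (y), 16 mm long (x), 26 mm high
- big_p: big slotted brass weight (in some runs already on the hanger), 240 g: flat disc 60 mm across, 12 mm thick, its radial slot 11 mm wide, open to its +x, ending 5.5 mm past the centre; a light black plastic arm, 7 mm thick, runs to a lifting lug on the -x side. Origin: disc centre, underside, z up when flat. None if absent
- big_p_lug (a point): middle of big_p's upright lug, 52 mm from the disc centre on the side away from the slot, 13 mm above the underside; the lug is 8 mm thick (y), 16 mm long (x), 26 mm high
- mid_a: mid slotted brass weight, 180 g: flat disc 52 mm across, 11 mm thick, its radial slot 11 mm wide, open to its +x, ending 5.5 mm past the centre; a light black plastic arm, 7 mm thick, runs to a lifting lug on the -x side. Origin: disc centre, underside, z up when flat. None if absent
- mid_a_lug (a point): middle of mid_a's upright lug, 52 mm from the disc centre on the side away from the slot, 13 mm above the underside; the lug is 8 mm thick (y), 16 mm long (x), 26 mm high
- mid_b: mid slotted brass weight (a second one), 180 g: flat disc 52 mm across, 11 mm thick, its radial slot 11 mm wide, open to its +x, ending 5.5 mm past the centre; a light black plastic arm, 7 mm thick, runs to a lifting lug on the -x side. Origin: disc centre, underside, z up when flat. None if absent
- mid_b_lug (a point): middle of mid_b's upright lug, 52 mm from the disc centre on the side away from the slot, 13 mm above the underside; the lug is 8 mm thick (y), 16 mm long (x), 26 mm high
- mid_p: mid slotted brass weight (in some runs already on the hanger), 180 g: flat disc 52 mm across, 11 mm thick, its radial slot 11 mm wide, open to its +x, ending 5.5 mm past the centre; a light black plastic arm, 7 mm thick, runs to a lifting lug on the -x side. Origin: disc centre, underside, z up when flat. None if absent
- mid_p_lug (a point): middle of mid_p's upright lug, 52 mm from the disc centre on the side away from the slot, 13 mm above the underside; the lug is 8 mm thick (y), 16 mm long (x), 26 mm high
- small_a: small slotted brass weight, 120 g: flat disc 44 mm across, 10 mm thick, its radial slot 11 mm wide, open to its +x, ending 5.5 mm past the centre; a light black plastic arm, 7 mm thick, runs to a lifting lug on the -x side. Origin: disc centre, underside, z up when flat. None if absent
- small_a_lug (a point): middle of small_a's upright lug, 52 mm from the disc centre on the side away from the slot, 13 mm above the underside; the lug is 8 mm thick (y), 16 mm long (x), 26 mm high
- small_p: small slotted brass weight (in some runs already on the hanger), 120 g: flat disc 44 mm across, 10 mm thick, its radial slot 11 mm wide, open to its +x, ending 5.5 mm past the centre; a light black plastic arm, 7 mm thick, runs to a lifting lug on the -x side. Origin: disc centre, underside, z up when flat. None if absent
- small_p_lug (a point): middle of small_p's upright lug, 52 mm from the disc centre on the side away from the slot, 13 mm above the underside; the lug is 8 mm thick (y), 16 mm long (x), 26 mm high
- tiny_a: tiny slotted brass weight, 80 g: flat disc 36 mm across, 9 mm thick, its radial slot 11 mm wide, open to its +x, ending 5.5 mm past the centre; a light black plastic arm, 7 mm thick, runs to a lifting lug on the -x side. Origin: disc centre, underside, z up when flat. None if absent
- tiny_a_lug (a point): middle of tiny_a's upright lug, 52 mm from the disc centre on the side away from the slot, 13 mm above the underside; the lug is 8 mm thick (y), 16 mm long (x), 26 mm high
- tiny_b: tiny slotted brass weight (a second one), 80 g: flat disc 36 mm across, 9 mm thick, its radial slot 11 mm wide, open to its +x, ending 5.5 mm past the centre; a light black plastic arm, 7 mm thick, runs to a lifting lug on the -x side. Origin: disc centre, underside, z up when flat. None if absent
- tiny_b_lug (a point): middle of tiny_b's upright lug, 52 mm from the disc centre on the side away from the slot, 13 mm above the underside; the lug is 8 mm thick (y), 16 mm long (x), 26 mm high
- hanger: loose steel weight hanger, 150 g: foot disc 56 mm across, 8 mm thick (weights lie on it); stem 6 mm thick up to z 62 mm; above it a closed eye of 6 mm rod in its own y-z plane, 40 mm wide outside, opening 28 mm wide and z 68 to 105 mm; on top a flat black grip, 10 mm (x) by 24 mm (y), z 111 to 137 mm. Origin: centre of the foot's underside, z along the stem
- hanger_eye (a point): inner top of the hanger's eye (underside of its top bar), 105 mm above the foot's underside; x is the axis of the opening
- hook_seat (a point): seat of the fixed hook scale's hook, where the eye's inner top comes to rest, 164.5 mm above the worktop when empty; x along the hook to the column. Hook: 7 mm rod, underside 7 mm below the seat; tip turned up at the -x end, 23 mm before the seat, 18 mm above it. Load arm (24 mm wide, top 10 mm above the seat) from 38 mm behind it, column and display head (up to 55 mm above it) from 130 mm
- load_arm (a joint): how far the scale's load arm with its hook has sunk under load, m: 0 empty, 0.65 mm per 100 g (about 5 mm with the loaded hanger of 770 g), stop at 15 mm; spring 1500 N/m
- the_cup: bystander: white porcelain cup with a handle, 62 mm across, 60 mm high; origin near its middle, underside. None if absent
- the_saucer: bystander: white saucer, 100 mm across, 15 mm high; origin at its centre, underside. None if absent
There are look-alikes about, which are no part of the job. Leave any red look-alike of the tiny_a alone.

How it is judged (in metres and radians):
On the way, in this order (a step that is already met when the one before it is completed fails the run):
1. the hanger, still standing on the worktop, carries exactly one weight of each size, flat, with the slots staggered (((x of big_a in the frame of hanger between -0.006 and 0.006 m and y of big_a in the frame of hanger between -0.006 and 0.006 m and z of big_a in the frame of hanger between 0.005 and 0.045 m and angle between the z axis of big_a and the z axis of hanger, either way round below 0.1 rad) or (x of big_p in the frame of hanger between -0.006 and 0.006 m and y of big_p in the frame of hanger between -0.006 and 0.006 m and z of big_p in the frame of hanger between 0.005 and 0.045 m and angle between the z axis of big_p and the z axis of hanger, either way round below 0.1 rad)) and ((x of mid_a in the frame of hanger between -0.006 and 0.006 m and y of mid_a in the frame of hanger between -0.006 and 0.006 m and z of mid_a in the frame of hanger between 0.005 and 0.045 m and angle between the z axis of mid_a and the z axis of hanger, either way round below 0.1 rad) or (x of mid_b in the frame of hanger between -0.006 and 0.006 m and y of mid_b in the frame of hanger between -0.006 and 0.006 m and z of mid_b in the frame of hanger between 0.005 and 0.045 m and angle between the z axis of mid_b and the z axis of hanger, either way round below 0.1 rad) or (x of mid_p in the frame of hanger between -0.006 and 0.006 m and y of mid_p in the frame of hanger between -0.006 and 0.006 m and z of mid_p in the frame of hanger between 0.005 and 0.045 m and angle between the z axis of mid_p and the z axis of hanger, either way round below 0.1 rad)) and ((x of small_a in the frame of hanger between -0.006 and 0.006 m and y of small_a in the frame of hanger between -0.006 and 0.006 m and z of small_a in the frame of hanger between 0.005 and 0.045 m and angle between the z axis of small_a and the z axis of hanger, either way round below 0.1 rad) or (x of small_p in the frame of hanger between -0.006 and 0.006 m and y of small_p in the frame of hanger between -0.006 and 0.006 m and z of small_p in the frame of hanger between 0.005 and 0.045 m and angle between the z axis of small_p and the z axis of hanger, either way round below 0.1 rad)) and ((x of tiny_a in the frame of hanger between -0.006 and 0.006 m and y of tiny_a in the frame of hanger between -0.006 and 0.006 m and z of tiny_a in the frame of hanger between 0.005 and 0.045 m and angle between the z axis of tiny_a and the z axis of hanger, either way round below 0.1 rad) or (x of tiny_b in the frame of hanger between -0.006 and 0.006 m and y of tiny_b in the frame of hanger between -0.006 and 0.006 m and z of tiny_b in the frame of hanger between 0.005 and 0.045 m and angle between the z axis of tiny_b and the z axis of hanger, either way round below 0.1 rad)) and distance between big_p and big_a above 0.05 m and distance between each of mid_b, mid_p and mid_a above 0.05 m and distance between small_p and small_a above 0.05 m and distance between tiny_b and tiny_a above 0.05 m and (distance between mid_a_lug and big_a_lug above 0.036 m or distance between mid_a and big_a above 0.05 m) and (distance between mid_a_lug and big_p_lug above 0.036 m or distance between mid_a and big_p above 0.05 m) and (distance between mid_b_lug and big_a_lug above 0.036 m or distance between mid_b and big_a above 0.05 m) and (distance between mid_p_lug and big_a_lug above 0.036 m or distance between mid_p and big_a above 0.05 m) and (distance between small_a_lug and big_a_lug above 0.036 m or distance between small_a and big_a above 0.05 m) and (distance between small_a_lug and big_p_lug above 0.036 m or distance between small_a and big_p above 0.05 m) and (distance between small_a_lug and mid_a_lug above 0.036 m or distance between small_a and mid_a above 0.05 m) and (distance between small_a_lug and mid_b_lug above 0.036 m or distance between small_a and mid_b above 0.05 m) and (distance between small_a_lug and mid_p_lug above 0.036 m or distance between small_a and mid_p above 0.05 m) and (distance between small_p_lug and big_a_lug above 0.036 m or distance between small_p and big_a above 0.05 m) and (distance between small_p_lug and mid_a_lug above 0.036 m or distance between small_p and mid_a above 0.05 m) and (distance between tiny_a_lug and big_a_lug above 0.036 m or distance between tiny_a and big_a above 0.05 m) and (distance between tiny_a_lug and big_p_lug above 0.036 m or distance between tiny_a and big_p above 0.05 m) and (distance between tiny_a_lug and mid_a_lug above 0.036 m or distance between tiny_a and mid_a above 0.05 m) and (distance between tiny_a_lug and mid_b_lug above 0.036 m or distance between tiny_a and mid_b above 0.05 m) and (distance between tiny_a_lug and mid_p_lug above 0.036 m or distance between tiny_a and mid_p above 0.05 m) and (distance between tiny_a_lug and small_a_lug above 0.036 m or distance between tiny_a and small_a above 0.05 m) and (distance between tiny_a_lug and small_p_lug above 0.036 m or distance between tiny_a and small_p above 0.05 m) and (distance between tiny_b_lug and big_a_lug above 0.036 m or distance between tiny_b and big_a above 0.05 m) and (distance between tiny_b_lug and big_p_lug above 0.036 m or distance between tiny_b and big_p above 0.05 m) and (distance between tiny_b_lug and mid_a_lug above 0.036 m or distance between tiny_b and mid_a above 0.05 m) and (distance between tiny_b_lug and mid_b_lug above 0.036 m or distance between tiny_b and mid_b above 0.05 m) and (distance between tiny_b_lug and mid_p_lug above 0.036 m or distance between tiny_b and mid_p above 0.05 m) and (distance between tiny_b_lug and small_a_lug above 0.036 m or distance between tiny_b and small_a above 0.05 m) and (distance between tiny_b_lug and small_p_lug above 0.036 m or distance between tiny_b and small_p above 0.05 m) and height (world z) of hanger below 0.012 m and angle between hanger's own z axis and vertical below 0.12 rad), for 0.2 s.
2. the loaded hanger hangs by its eye in the hook (x of hanger_eye in the frame of hook_seat between -0.012 and 0.012 m and y of hanger_eye in the frame of hook_seat between -0.01 and 0.01 m and z of hanger_eye in the frame of hook_seat between -0.006 and 0.009 m and height (world z) of hanger above 0.035 m and angle between hanger's own z axis and vertical below 0.25 rad and value of joint load_arm above 0.003 m), for 0.2 s.
At the end, for the whole second after the job is handed in: The hanger hangs released and still by its eye in the hook (within 10 mm of the seat, arm sunk over 3 mm, tilt under 14 degrees) with exactly one weight of each size on its stem, centred within 6 mm, flat, lugs at least 36 mm apart (40 degrees) (all of step 2 and ((x of big_a in the frame of hanger between -0.006 and 0.006 m and y of big_a in the frame of hanger between -0.006 and 0.006 m and z of big_a in the frame of hanger between 0.005 and 0.045 m and angle between the z axis of big_a and the z axis of hanger, either way round below 0.1 rad) or (x of big_p in the frame of hanger between -0.006 and 0.006 m and y of big_p in the frame of hanger between -0.006 and 0.006 m and z of big_p in the frame of hanger between 0.005 and 0.045 m and angle between the z axis of big_p and the z axis of hanger, either way round below 0.1 rad)) and ((x of mid_a in the frame of hanger between -0.006 and 0.006 m and y of mid_a in the frame of hanger between -0.006 and 0.006 m and z of mid_a in the frame of hanger between 0.005 and 0.045 m and angle between the z axis of mid_a and the z axis of hanger, either way round below 0.1 rad) or (x of mid_b in the frame of hanger between -0.006 and 0.006 m and y of mid_b in the frame of hanger between -0.006 and 0.006 m and z of mid_b in the frame of hanger between 0.005 and 0.045 m and angle between the z axis of mid_b and the z axis of hanger, either way round below 0.1 rad) or (x of mid_p in the frame of hanger between -0.006 and 0.006 m and y of mid_p in the frame of hanger between -0.006 and 0.006 m and z of mid_p in the frame of hanger between 0.005 and 0.045 m and angle between the z axis of mid_p and the z axis of hanger, either way round below 0.1 rad)) and ((x of small_a in the frame of hanger between -0.006 and 0.006 m and y of small_a in the frame of hanger between -0.006 and 0.006 m and z of small_a in the frame of hanger between 0.005 and 0.045 m and angle between the z axis of small_a and the z axis of hanger, either way round below 0.1 rad) or (x of small_p in the frame of hanger between -0.006 and 0.006 m and y of small_p in the frame of hanger between -0.006 and 0.006 m and z of small_p in the frame of hanger between 0.005 and 0.045 m and angle between the z axis of small_p and the z axis of hanger, either way round below 0.1 rad)) and ((x of tiny_a in the frame of hanger between -0.006 and 0.006 m and y of tiny_a in the frame of hanger between -0.006 and 0.006 m and z of tiny_a in the frame of hanger between 0.005 and 0.045 m and angle between the z axis of tiny_a and the z axis of hanger, either way round below 0.1 rad) or (x of tiny_b in the frame of hanger between -0.006 and 0.006 m and y of tiny_b in the frame of hanger between -0.006 and 0.006 m and z of tiny_b in the frame of hanger between 0.005 and 0.045 m and angle between the z axis of tiny_b and the z axis of hanger, either way round below 0.1 rad)) and distance between big_p and big_a above 0.05 m and distance between each of mid_b, mid_p and mid_a above 0.05 m and distance between small_p and small_a above 0.05 m and distance between tiny_b and tiny_a above 0.05 m and (distance between mid_a_lug and big_a_lug above 0.036 m or distance between mid_a and big_a above 0.05 m) and (distance between mid_a_lug and big_p_lug above 0.036 m or distance between mid_a and big_p above 0.05 m) and (distance between mid_b_lug and big_a_lug above 0.036 m or distance between mid_b and big_a above 0.05 m) and (distance between mid_p_lug and big_a_lug above 0.036 m or distance between mid_p and big_a above 0.05 m) and (distance between small_a_lug and big_a_lug above 0.036 m or distance between small_a and big_a above 0.05 m) and (distance between small_a_lug and big_p_lug above 0.036 m or distance between small_a and big_p above 0.05 m) and (distance between small_a_lug and mid_a_lug above 0.036 m or distance between small_a and mid_a above 0.05 m) and (distance between small_a_lug and mid_b_lug above 0.036 m or distance between small_a and mid_b above 0.05 m) and (distance between small_a_lug and mid_p_lug above 0.036 m or distance between small_a and mid_p above 0.05 m) and (distance between small_p_lug and big_a_lug above 0.036 m or distance between small_p and big_a above 0.05 m) and (distance between small_p_lug and mid_a_lug above 0.036 m or distance between small_p and mid_a above 0.05 m) and (distance between tiny_a_lug and big_a_lug above 0.036 m or distance between tiny_a and big_a above 0.05 m) and (distance between tiny_a_lug and big_p_lug above 0.036 m or distance between tiny_a and big_p above 0.05 m) and (distance between tiny_a_lug and mid_a_lug above 0.036 m or distance between tiny_a and mid_a above 0.05 m) and (distance between tiny_a_lug and mid_b_lug above 0.036 m or distance between tiny_a and mid_b above 0.05 m) and (distance between tiny_a_lug and mid_p_lug above 0.036 m or distance between tiny_a and mid_p above 0.05 m) and (distance between tiny_a_lug and small_a_lug above 0.036 m or distance between tiny_a and small_a above 0.05 m) and (distance between tiny_a_lug and small_p_lug above 0.036 m or distance between tiny_a and small_p above 0.05 m) and (distance between tiny_b_lug and big_a_lug above 0.036 m or distance between tiny_b and big_a above 0.05 m) and (distance between tiny_b_lug and big_p_lug above 0.036 m or distance between tiny_b and big_p above 0.05 m) and (distance between tiny_b_lug and mid_a_lug above 0.036 m or distance between tiny_b and mid_a above 0.05 m) and (distance between tiny_b_lug and mid_b_lug above 0.036 m or distance between tiny_b and mid_b above 0.05 m) and (distance between tiny_b_lug and mid_p_lug above 0.036 m or distance between tiny_b and mid_p above 0.05 m) and (distance between tiny_b_lug and small_a_lug above 0.036 m or distance between tiny_b and small_a above 0.05 m) and (distance between tiny_b_lug and small_p_lug above 0.036 m or distance between tiny_b and small_p above 0.05 m) and linear speed of hanger below 0.05 m/s); the robot touches nothing.
It fails at once if the load arm is overloaded: sunk more than 11 mm (value of joint load_arm above 0.011 m).
It fails at once if the cup or the saucer is shifted by more than 30 mm (distance of any of the_cup, the_saucer from where it was at the start of the episode above 0.03 m).
Of big_p, mid_p, small_p, mid_b only 1 to 1 are there at a start; the rules pass over those that are not, and their reading is None.
Of tiny_b, the_cup, the_saucer only 2 to 3 are there at a start; the rules pass over those that are not, and their reading is None.
At some moment in a run one of hanger, tiny_b may be knocked a few centimetres aside while the robot is not near it.
It also fails if it takes over 192 s, if anything falls off the work surface, if the arm or the gripper's body presses on something with over 40 N, if the wrist force passes 120 N, or if a joint passes its speed limit or range.

## Working session

There is one attempt and no reset: what is moved stays moved. The work goes in short steps, Python scripts to look and compute and a tool call to move; the robot and the scene stay as the last step left them, time stands still between calls to the robot, and variables do not carry over. Pictures are saved under pics/ and viewed, at most 14 in all, crops included, and the job is handed in when it is done.

Besides the shell and the picture viewer there is one more tool, called after "Call:" in YAML: its name, and indented under it one key for each argument. apply_moves: Moves the arm, as the interface text tells. Its arguments: {"type":"object","properties":{"deltas":{"type":"array"},"force":{"type":"number"}},"required":["deltas"]}

```bash
mkdir -p pics; cat > h.py <<'E'
import numpy as np, cv2
from workcell import r
def cap(n,save=None):
    c=r.capture(n)
    if save: cv2.imwrite(f'pics/{save}.png',c['color'][:,:,::-1])
    return c
def ray(c,rc,n):
    K=np.array(c['K']);x=(rc[1]-K[0,2])/K[0,0];y=(rc[0]-K[1,2])/K[1,1]
    if n=='wrist':
        t=np.hypot(x,y);s=np.sin(t)/t if t>1e-9 else 1;d=np.array([x*s,-y*s,-np.cos(t)])
    else: d=np.array([x,-y,-1.])
    return np.array(c['rotation'])@d
def onz(c,rc,n,z):
    d=ray(c,rc,n);p=np.array(c['position']);return p+d*(z-p[2])/d[2]
def proj(c,P,n):
    K=np.array(c['K']);q=np.array(c['rotation']).T@(np.array(P)-np.array(c['position']));q=np.array([q[0],-q[1],-q[2]])
    if n=='wrist':
        h=np.hypot(q[0],q[1]);t=np.arctan2(h,q[2]);q=np.array([q[0]/h*t,q[1]/h*t,1])
    else:q=q/q[2]
    return np.array([K[1,1]*q[1]+K[1,2],K[0,0]*q[0]+K[0,2]])
E
python3 - <<'E'
from h import *
np.set_printoptions(precision=3,suppress=True)
for n in ['top','scene','wrist']:
    c=cap(n,n+'0');print(n,np.array(c['K']).tolist(),c['position'],np.array(c['rotation']).tolist())
for n in ['top','scene']:
  for l in ['big_a','mid_a','small_a','tiny_a','big_a_lug','hanger','hook_seat','hanger_eye','the_cup','the_saucer']:
    try:
      for d in r.recognise(l,n): print(n,l,np.round(d['position'],1),round(d['conf'],2),onz(c:=cap(n) if 0 else r_c[n],d['position'],n,0.01)if 0 else '')
    except Exception as e: print(n,l,e)
print(r.read_state())
E
```

```text
top [[495.04101390111316, 0.0, 255.38753255188252], [0.0, 495.04101390111316, 201.4082670579985], [0.0, 0.0, 1.0]] [ 0.351 -0.021  1.402] [[-0.027898799817707126, 0.9883957731235552, -0.1493166187677076], [-0.9995506537418865, -0.025946173033214157, 0.015009553927339719], [0.010961184830971232, 0.1496682724441621, 0.9886755082688564]]
scene [[390.06113643338364, 0.0, 251.2776316821848], [0.0, 390.06113643338364, 185.89964241374764], [0.0, 0.0, 1.0]] [-0.199 -0.555  0.663] [[0.5749926720988293, 0.40969450905557153, -0.7081905367077155], [-0.8178270641247283, 0.3124499165603739, -0.4832534974798868], [0.02328776970376196, 0.8570446072936517, 0.5147156699490456]]
wrist [[297.3186396354542, 0.0, 255.16223083103958], [0.0, 297.3186396354542, 187.7304550480986], [0.0, 0.0, 1.0]] [0.101 0.622 0.384] [[0.2883847332086763, -0.9141615819211745, -0.28485583685705795], [0.957511729793264, 0.2745959884972718, 0.08813813255065088], [-0.002352224579099686, -0.29817049693184006, 0.9545097284988495]]
top big_a [209.3 371.7] 0.6 
top mid_a [153.6 301.9] 0.65 
top mid_a [208.3 340.1] 0.55 
top mid_a [2
[... 800 characters left out ...]
12.5 152.5] 0.49 
scene the_cup [170. 239.] 0.64 
scene the_cup [211.9 148.4] 0.53 
scene the_saucer [211.9 149.4] 0.89 
scene the_saucer [272.6 352.3] 0.31 
{'time_s': 1.15, 'qpos': array([65.998, 12.628, 87.463, -0.   , 79.91 , -7.225]), 'joint_vel': array([ 0.069,  0.119,  0.062, -0.043, -0.111, -0.058]), 'joint_efforts': array([  0.001, -49.457, -38.771,   0.07 ,   0.047,  -0.   ]), 'tool_pos': array([0.18 , 0.598, 0.223]), 'orientation': array([[-0.957,  0.289, -0.   ],
       [ 0.289,  0.957, -0.   ],
       [-0.   , -0.   , -1.   ]]), 'contact_force': array([-0.148,  0.191, -0.286]), 'moment': array([-0.04 , -0.022, -0.01 ]), 'gripper_force': 0.0, 'gripper_width': 0.08743205727096533}
```

```bash
python3 - <<'E'
import cv2
a=cv2.imread('pics/top0.png')[110:300,100:400];cv2.imwrite('pics/top0c.png',cv2.resize(a,None,fx=2.66,fy=2.66,interpolation=cv2.INTER_CUBIC))
a=cv2.imread('pics/scene0.png')[90:310,100:400];cv2.imwrite('pics/scene0c.png',cv2.resize(a,None,fx=2.6,fy=2.6,interpolation=cv2.INTER_CUBIC))
E
```

```text
(no output)
```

View pics/top0c.png

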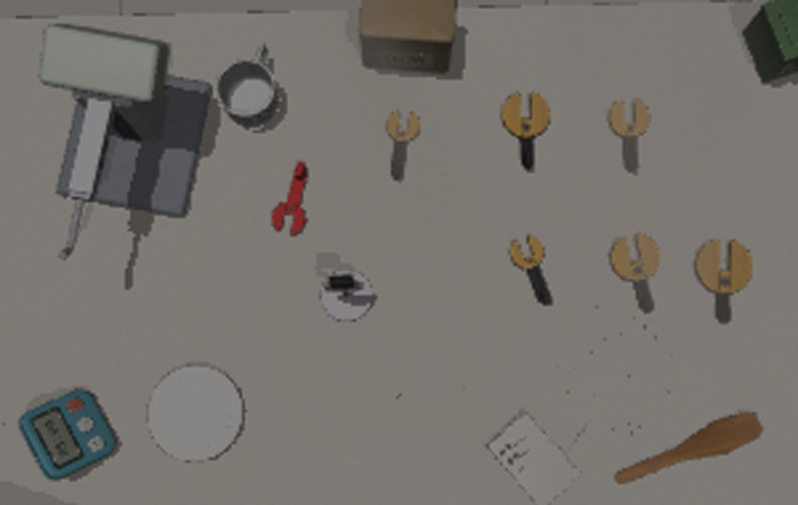

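View pics/scene0c.png

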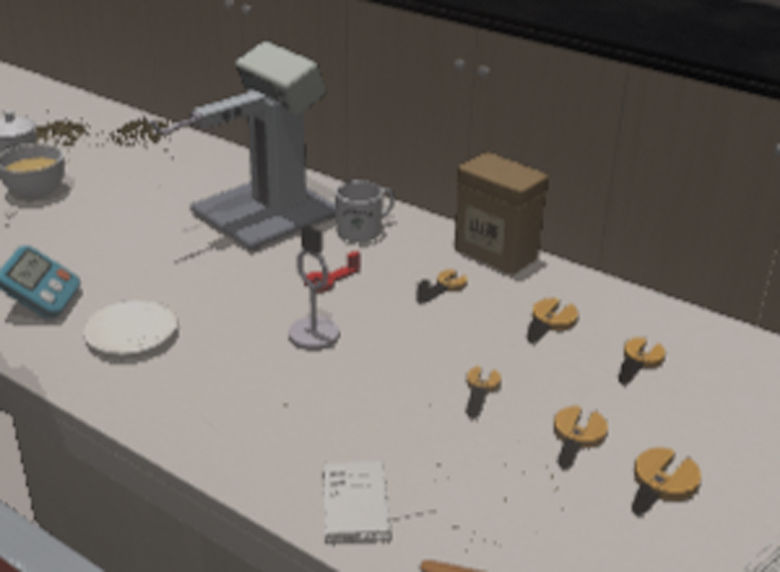

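The top view (crop scaled 2.66x, offset 110/100) shows an empty hanger at about (219,229). There are two tinies (159,249 and 207,301), two mids (154,302 and 208,340), one small (158,338) and one big (209,372), all with their lugs towards the robot. It also shows the red decoy, and the scale with its hook tip at about (205,125). The scene view agrees, and the eye is roughly facing the robot.

```bash
cat >> h.py <<'E'
from scipy.optimize import minimize
SZ={'big':(.030,.012),'mid':(.026,.011),'small':(.022,.010),'tiny':(.018,.009)}
def parts(kind,p,z0=0.):
    R,t=SZ[kind];x,y,a=p;P=[]
    th=np.linspace(0,2*np.pi,60)
    disc=np.stack([R*np.cos(th),R*np.sin(th)],1)
    # disc split in convex pieces: clip against slot
    lo=disc[disc[:,1]<=-.0055];hi=disc[disc[:,1]>=.0055];le=disc[disc[:,0]<=-.0055]
    xe=np.sqrt(R*R-.0055**2)
    lo=np.vstack([lo,[[xe,-.0055],[-xe,-.0055]]]);hi=np.vstack([hi,[[xe,.0055],[-xe,.0055]]])
    box=lambda x0,x1,w:np.array([[x0,-w],[x1,-w],[x1,w],[x0,w]])
    for q,za,zb in [(lo,0,t),(hi,0,t),(le,0,t),(box(-.06,-R+.003,.004),0,.007),(box(-.06,-.044,.004),0,.026)]:
        Q=q@np.array([[np.cos(a),np.sin(a)],[-np.sin(a),np.cos(a)]])+[x,y]
        P.append(np.vstack([np.c_[Q,np.full(len(Q),z0+za)],np.c_[Q,np.full(len(Q),z0+zb)]]))
    return P
def projm(c,P,n):
    return np.array([proj(c,p,n)[::-1] for p in P])
def render(c,n,P,S=4):
    m=np.zeros((384*S,512*S),np.uint8)
    for q in P:
        h=cv2.convexHull(((projm(c,q,n)+.5)*S-.5).astype(np.float32))
        cv2.fillConvexPoly(m,np.round(h).astype(np.int32),1)
    return m
def fit(c,n,kind,mask,p0,z0=0.):
    S=4;M=cv2.resize(mask.astype(np.float32),None,fx=S,fy=S,interpolation=cv2.INTER_LINEAR)
    M=cv2.GaussianBlur(M,(0,0),S*.5)
    def f(p):
        m=cv2.GaussianBlur(render(c,n,parts(kind,p,z0),S).astype(np.float32),(0,0),S*.5)
        return np.abs(m-M).sum()/M.sum()
    best=None
    for a in (-.35,0,.35):
        s=minimize(f,[p0[0],p0[1],p0[2]+a],method='Nelder-Mead',options=dict(initial_simplex=np.array([p0]*4)+[0,0,a]+np.vstack([np.zeros(3),np.diag([.008,.008,.25])]),xatol=1e-4,fatol=1e-4,maxiter=120))
        if best is None or s.fun<best.fun:best=s
    return best.x,best.fun
def weights(n,kinds=SZ,c=None,z0=0.):
    c=c or cap(n)
    for k in kinds:
        for d in r.silhouettes(k+'_a',n):
            m=d['mask']
            if m.sum()<20: continue
            b=onz(c,d['position'],n,.008)
            x,e=fit(c,n,k,m,[b[0]+.01,b[1],0.],z0)
            l=x[:2]-.052*np.array([np.cos(x[2]),np.sin(x[2])])
            print(n,k,round(d['conf'],2),np.round(d['position']),'xy',np.round(x[:2],4),'yaw',round(np.degrees(x[2]),1),'err',round(e,2),'lug',np.round(l,4),flush=True)
E
python3 - <<'E'
from h import *
weights('top')
c=cap('top');s=cap('scene')
for l,z in [('hook_seat',.17),('hanger',.05),('hanger_eye',.09),('the_cup',.03),('the_saucer',.01)]:
  for n,cc in(('top',c),('scene',s)):
    for d in r.recognise(l,n): print(l,n,round(d['conf'],2),np.round(onz(cc,d['position'],n,z),3))
E
```

```text
top big 0.76 [210. 372.] xy [ 0.5288 -0.3733] yaw -6.0 err 0.1 lug [ 0.4771 -0.3679]
top big 0.45 [209. 300.] xy [ 0.5516 -0.1608] yaw 19.0 err 1.54 lug [ 0.5025 -0.1777]
top big 0.39 [158. 338.] xy [ 0.6975 -0.2802] yaw -1.5 err 0.8 lug [ 0.6455 -0.2787]
top mid 0.88 [207. 340.] xy [ 0.54   -0.2777] yaw 10.5 err 0.21 lug [ 0.4889 -0.2871]
top mid 0.64 [153. 299.] xy [ 0.7003 -0.1675] yaw 1.6 err 0.2 lug [ 0.6483 -0.1689]
top small 0.55 [160. 337.] xy [ 0.695  -0.2805] yaw -1.3 err 0.37 lug [ 0.643  -0.2793]
top tiny 0.7 [161. 250.] xy [ 0.6913 -0.0327] yaw -8.8 err 0.28 lug [ 0.6399 -0.0247]
top tiny 0.6 [189. 208.] xy [0.606 0.093] yaw 25.2 err 0.72 lug [0.559  0.0709]
top tiny 0.5 [210. 300.] xy [ 0.5504 -0.1627] yaw 18.1 err 0.23 lug [ 0.501  -0.1788]
hook_seat scene 0.55 [0.646 0.274 0.17 ]
hanger top 0.67 [0.499 0.029 0.05 ]
hanger top 0.19 [ 0.68  -0.161  0.05 ]
hanger scene 0.89 [0.483 0.01  0.05 ]
hanger_eye top 0.59 [0.494 0.031 0.09 ]
hanger_eye top 0.4 [ 0.655 -0.269  0.09 ]
hanger_eye scene 0.79 [ 0.434 -0.037  0.09 ]
the_cup top 0.79 [0.73  0.134 0.03 ]
the_cup scene 0.66 [0.742 0.143 0.03 ]
the_saucer top 0.93 [0.39  0.187 0.01 ]
the_saucer scene 0.76 [0.4   0.203 0.01 ]
```

```bash
python3 - <<'E'
from h import *
c=cap('top');s=cap('scene')
print('grip',onz(c,(216,228.6),'top',.137),onz(s,(182.3,219.6),'scene',.124))
print('foot',onz(c,(221.6,230.5),'top',.008),onz(s,(218,220.8),'scene',.008))
print('tip',onz(c,(205,125),'top',.18),onz(s,(140,161),'scene',.18))
E
```

```text
grip [0.50560518 0.02962384 0.137     ] [0.50615614 0.03033913 0.124     ]
foot [0.50530758 0.0297406  0.008     ] [0.5036632  0.02666404 0.008     ]
tip [0.53472726 0.28481418 0.18      ] [0.51933459 0.26197964 0.18      ]
```

Call:
apply_moves:
  deltas:
    - {"xyz":[0.03,-0.052,0],"rot":[0,0,-0.18],"fingers":1}
    - {"xyz":[0.03,-0.052,0],"rot":[0,0,-0.18],"fingers":1}
    - {"xyz":[0.03,-0.052,0],"rot":[0,0,-0.18],"fingers":1}
    - {"xyz":[0.03,-0.052,0.0],"rot":[0,0,-0.18],"fingers":1}
    - {"xyz":[0.03,-0.052,0.0],"rot":[0,0,-0.18],"fingers":1}

```text
time_s: 2.72
tool_pos: [0.3311, 0.3368, 0.2228]
orientation: [[-0.364, 0.931, 0.001], [0.931, 0.364, 0.001], [0.0, 0.001, -1.0]]
contact_force: [0.3, 1.5, 0.6]
gripper_width: 0.0871
gripper_force: 0.0
```

Call:
apply_moves:
  deltas:
    - {"xyz":[0.02,-0.052,0],"rot":[0,0,-0.18],"fingers":1}
    - {"xyz":[0.02,-0.052,0],"rot":[0,0,-0.18],"fingers":1}
    - {"xyz":[0.02,-0.052,0],"rot":[0,0,0],"fingers":1}
    - {"xyz":[0.02,-0.052,0.0],"rot":[0,0,0],"fingers":1}
    - {"xyz":[0.02,-0.05,0.0],"rot":[0,0,0],"fingers":1}

```text
time_s: 3.35
tool_pos: [0.4309, 0.0786, 0.223]
orientation: [[-0.018, 1.0, 0.001], [1.0, 0.018, 0.0], [0.0, 0.001, -1.0]]
contact_force: [0.5, 0.9, -0.2]
gripper_width: 0.0869
gripper_force: 0.0
```

```bash
python3 - <<'E'
from h import *
c=cap('wrist','w1')
print(c['position'],np.round(c['rotation'],3).tolist(),proj(c,[.5055,.0297,.124],'wrist'),proj(c,[.5055,.0297,0.008],'wrist'))
E
```

```text
[0.42898613 0.16091423 0.38587476] [[1.0, -0.017, -0.007], [0.018, 0.954, 0.298], [0.002, -0.298, 0.954]] [235.89206111 328.59709707] [197.79363695 309.12257445]
```

View pics/w1.png

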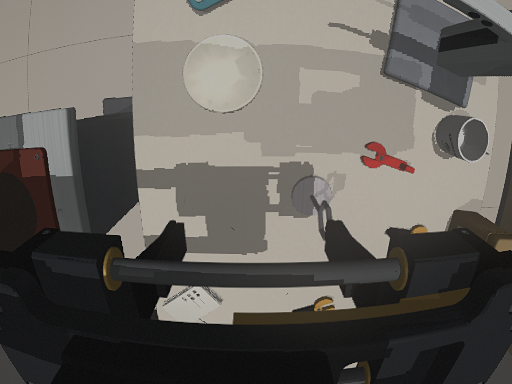

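The wrist view shows the hanger's foot at about (197,312), within 3 px of the prediction. I'll grip across its x, lift and set down to fix that coordinate.

Call:
apply_moves:
  deltas:
    - {"xyz":[0.0375,-0.0245,0],"rot":[0,0,-0.018],"fingers":1}
    - {"xyz":[0.0371,-0.0245,0],"rot":[0,0,0],"fingers":0.6}
    - {"xyz":[0,0,-0.055],"rot":[0,0,0],"fingers":0.6}
    - {"xyz":[0,0,-0.055],"rot":[0,0,0],"fingers":0.6}
    - {"xyz":[0,0,0],"rot":[0,0,0],"fingers":0.3}
  force: 8

```text
time_s: 4.03
tool_pos: [0.5008, 0.0319, 0.1082]
orientation: [[0.0, 1.0, -0.01], [1.0, -0.0, 0.001], [0.001, -0.01, -1.0]]
contact_force: [-0.3, 0.5, 0.4]
gripper_width: 0.055
gripper_force: 0.0
```

Call:
apply_moves:
  deltas:
    - {"xyz":[0,0,0],"rot":[0,0,0],"fingers":0}
    - {"xyz":[0,0,0],"rot":[0,0,0],"fingers":0}
    - {"xyz":[0,0,0],"rot":[0,0,0],"fingers":0}
    - {"xyz":[0,0,0],"rot":[0,0,0],"fingers":0}
  force: 15

```text
time_s: 4.53
tool_pos: [0.5057, 0.0314, 0.1137]
orientation: [[-0.0, 1.0, 0.002], [1.0, 0.0, -0.0], [-0.0, 0.002, -1.0]]
contact_force: [0.4, -0.1, -1.0]
gripper_width: 0.0146
gripper_force: 0.2
```

Call:
apply_moves:
  deltas:
    - {"xyz":[0,0,0],"rot":[0,0,0],"fingers":0}
    - {"xyz":[0,0,0],"rot":[0,0,0],"fingers":0}
    - {"xyz":[0,0,0],"rot":[0,0,0],"fingers":0}
    - {"xyz":[0,0,0.006],"rot":[0,0,0],"fingers":0}
    - {"xyz":[0,0,0],"rot":[0,0,0],"fingers":0}
  force: 15

```text
time_s: 5.15
tool_pos: [0.5049, 0.0314, 0.1187]
orientation: [[-0.0, 1.0, -0.0], [1.0, 0.0, -0.0], [-0.0, -0.0, -1.0]]
contact_force: [0.2, -0.9, -2.2]
gripper_width: 0.0099
gripper_force: 15.0
```

Call:
apply_moves:
  deltas:
    - {"xyz":[0,0,-0.003],"rot":[0,0,0],"fingers":0}
    - {"xyz":[0,0,-0.003],"rot":[0,0,0],"fingers":0}
    - {"xyz":[0,0,0],"rot":[0,0,0],"fingers":0.12}
    - {"xyz":[0,0,0],"rot":[0,0,0],"fingers":0.3}
    - {"xyz":[0,0,0.015],"rot":[0,0,0],"fingers":0.5}

```text
time_s: 5.78
tool_pos: [0.5038, 0.0315, 0.1267]
orientation: [[-0.0, 1.0, -0.003], [1.0, 0.0, 0.0], [0.0, -0.003, -1.0]]
contact_force: [0.6, -0.5, -0.9]
gripper_width: 0.0232
gripper_force: 0.0
```

Call:
apply_moves:
  deltas:
    - {"xyz":[0,0,0.03],"rot":[0,0,0.17],"fingers":0.6}
    - {"xyz":[0,0,0],"rot":[0,0,0.18],"fingers":0.6}
    - {"xyz":[0,0,0],"rot":[0,0,0.18],"fingers":0.6}
    - {"xyz":[0,0,0],"rot":[0,0,0.18],"fingers":0.6}
    - {"xyz":[0,0,0],"rot":[0,0,0.18],"fingers":0.6}

```text
time_s: 6.4
tool_pos: [0.5054, 0.0314, 0.1587]
orientation: [[-0.781, 0.625, 0.001], [0.625, 0.781, -0.0], [-0.001, 0.001, -1.0]]
contact_force: [-0.3, -0.1, 0.4]
gripper_width: 0.052
gripper_force: 0.0
```

Call:
apply_moves:
  deltas:
    - {"xyz":[0,0,0],"rot":[0,0,0.18],"fingers":0.6}
    - {"xyz":[0,0,0],"rot":[0,0,0.18],"fingers":0.6}
    - {"xyz":[0,0,0],"rot":[0,0,0.18],"fingers":0.6}
    - {"xyz":[0,0,0],"rot":[0,0,0.14],"fingers":0.6}
    - {"xyz":[0,0,0],"rot":[0,0,0],"fingers":0.6}

```text
time_s: 7.02
tool_pos: [0.5054, 0.0314, 0.1585]
orientation: [[-1.0, 0.002, 0.001], [0.002, 1.0, -0.0], [-0.001, -0.0, -1.0]]
contact_force: [0.5, -0.0, 0.2]
gripper_width: 0.0522
gripper_force: 0.0
```

Call:
apply_moves:
  deltas:
    - {"xyz":[0,0,-0.025],"rot":[0,0,0],"fingers":0.6}
    - {"xyz":[0,0,-0.02],"rot":[0,0,0],"fingers":0.35}
    - {"xyz":[0,0,0],"rot":[0,0,0],"fingers":0}
    - {"xyz":[0,0,0],"rot":[0,0,0],"fingers":0}
    - {"xyz":[0,0,0],"rot":[0,0,0],"fingers":0}

```text
time_s: 7.65
tool_pos: [0.5059, 0.0314, 0.1138]
orientation: [[-1.0, 0.001, 0.002], [0.001, 1.0, -0.0], [-0.002, -0.0, -1.0]]
contact_force: [-0.8, 0.6, 2.7]
gripper_width: 0.0239
gripper_force: 15.0
```

Call:
apply_moves:
  deltas:
    - {"xyz":[0,0,0],"rot":[0,0,0],"fingers":0}
    - {"xyz":[0,0,0],"rot":[0,0,0],"fingers":0}
    - {"xyz":[0,0,0.006],"rot":[0,0,0],"fingers":0}
    - {"xyz":[0,0,0],"rot":[0,0,0],"fingers":0}
    - {"xyz":[0,0,0],"rot":[0,0,0],"fingers":0}

```text
time_s: 8.28
tool_pos: [0.5046, 0.0314, 0.1182]
orientation: [[-1.0, 0.001, -0.001], [0.001, 1.0, -0.0], [0.001, -0.0, -1.0]]
contact_force: [-0.0, 0.1, -0.8]
gripper_width: 0.0238
gripper_force: 15.0
```

Call:
apply_moves:
  deltas:
    - {"xyz":[0,0,-0.003],"rot":[0,0,0],"fingers":0}
    - {"xyz":[0,0,-0.003],"rot":[0,0,0],"fingers":0}
    - {"xyz":[0,0,0],"rot":[0,0,0],"fingers":0}
    - {"xyz":[0,0,0],"rot":[0,0,0],"fingers":0.35}
    - {"xyz":[0,0,0],"rot":[0,0,0],"fingers":0.6}

```text
time_s: 8.9
tool_pos: [0.5049, 0.0314, 0.1123]
orientation: [[-1.0, 0.001, -0.0], [0.001, 1.0, -0.0], [0.0, -0.0, -1.0]]
contact_force: [-0.1, -0.2, 0.5]
gripper_width: 0.0341
gripper_force: 0.0
```

Call:
apply_moves:
  deltas:
    - {"xyz":[0,0,0.06],"rot":[0,0,0],"fingers":0.6}
    - {"xyz":[0,-0.06,0],"rot":[0,0,-0.105],"fingers":0.5}
    - {"xyz":[0,-0.06,0],"rot":[0,0,0],"fingers":0.5}
    - {"xyz":[0,-0.06,0],"rot":[0,0,0],"fingers":0.5}
    - {"xyz":[0,-0.06,0],"rot":[0,0,0],"fingers":0.5}

```text
time_s: 9.52
tool_pos: [0.5047, -0.2104, 0.1724]
orientation: [[-0.994, 0.105, 0.0], [0.105, 0.994, -0.0], [-0.0, 0.0, -1.0]]
contact_force: [0.6, 0.5, -0.7]
gripper_width: 0.0435
gripper_force: 0.0
```

Call:
apply_moves:
  deltas:
    - {"xyz":[-0.012,-0.06,0],"rot":[0,0,0],"fingers":0.5}
    - {"xyz":[-0.012,-0.06,0],"rot":[-0.018,-0.174,0],"fingers":0.5}
    - {"xyz":[0,-0.04,0],"rot":[-0.018,-0.174,0],"fingers":0.5}
    - {"xyz":[0,0,-0.05],"rot":[0,0,0],"fingers":0.5}
    - {"xyz":[0,0,-0.05],"rot":[0,0,0],"fingers":0.5}
  force: 40

```text
time_s: 10.15
tool_pos: [0.48, -0.3703, 0.072]
orientation: [[-0.933, 0.109, 0.342], [0.102, 0.994, -0.038], [-0.344, -0.001, -0.939]]
contact_force: [0.7, 0.8, -0.2]
gripper_width: 0.0434
gripper_force: 0.0
```

```bash
python3 - <<'E'
from h import *
s=r.read_state();print(s['tool_pos'],s['orientation'][:,2])
c=cap('wrist','w2');print(proj(c,[.4771,-.3679,.026],'wrist'),proj(c,[.5288,-.3733,.012],'wrist'))
weights('wrist',['big'],c)
E
```

```text
[ 0.4800469  -0.37034686  0.07195993] [ 0.34179373 -0.03784704 -0.93901259]
[186.89640865 258.08091615] [224.67719898 257.86606547]
wrist big 0.72 [213. 256.] xy [ 0.5304 -0.372 ] yaw -4.4 err 0.11 lug [ 0.4786 -0.368 ]
```

View pics/w2.png

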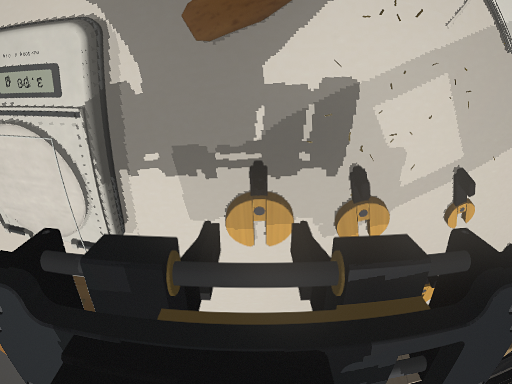

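The wrist view shows the big weight between the fingers, its lug at about (178,258); the fit agrees within 2 mm. I'll go down and grasp it.

Call:
apply_moves:
  deltas:
    - {"xyz":[0.002,0.002,-0.04],"rot":[0,0,0],"fingers":0.5}
    - {"xyz":[0,0,-0.025],"rot":[0,0,0],"fingers":0.4}
    - {"xyz":[0,0,0],"rot":[0,0,0],"fingers":0}
    - {"xyz":[0,0,0],"rot":[0,0,0],"fingers":0}
    - {"xyz":[0,0,0],"rot":[0,0,0],"fingers":0}
  force: 50

```text
time_s: 10.88
tool_pos: [0.4842, -0.3679, 0.0099]
orientation: [[-0.933, 0.105, 0.343], [0.098, 0.994, -0.038], [-0.345, -0.002, -0.939]]
contact_force: [0.9, -0.2, 0.6]
gripper_width: 0.0123
gripper_force: 1.3
```

Call:
apply_moves:
  deltas:
    - {"xyz":[0,0,0],"rot":[0,0,0],"fingers":0}
    - {"xyz":[0,0,0],"rot":[0,0,0],"fingers":0}
    - {"xyz":[0,0,0],"rot":[0,0,0],"fingers":0}

```text
time_s: 11.25
tool_pos: [0.4842, -0.368, 0.0098]
orientation: [[-0.933, 0.106, 0.343], [0.099, 0.994, -0.038], [-0.345, -0.002, -0.938]]
contact_force: [-1.2, 1.4, 7.7]
gripper_width: 0.0075
gripper_force: 53.9
```

Call:
apply_moves:
  deltas:
    - {"xyz":[0,0,0.03],"rot":[0,0,0],"fingers":0}
    - {"xyz":[-0.03,0.03,0.04],"rot":[0,0,-0.122],"fingers":0}
    - {"xyz":[-0.034,0.05,0.03],"rot":[0,0,-0.122],"fingers":0}
    - {"xyz":[0,0.055,0],"rot":[0,0,0],"fingers":0}
    - {"xyz":[0,0.055,0],"rot":[0,0,0],"fingers":0}

```text
time_s: 11.88
tool_pos: [0.4207, -0.179, 0.1057]
orientation: [[-0.882, 0.344, 0.323], [0.323, 0.939, -0.117], [-0.344, 0.001, -0.939]]
contact_force: [2.0, 0.4, -2.0]
gripper_width: 0.0072
gripper_force: 53.8
```

Call:
apply_moves:
  deltas:
    - {"xyz":[0,0.055,0],"rot":[0,0,0],"fingers":0}
    - {"xyz":[0,0.055,0],"rot":[0,0,0],"fingers":0}
    - {"xyz":[0,0.055,0],"rot":[0,0,0],"fingers":0}
    - {"xyz":[0,0.055,0],"rot":[0,0,0],"fingers":0}
    - {"xyz":[0,0.01,0],"rot":[0,0,0],"fingers":0}

```text
time_s: 12.5
tool_pos: [0.4205, 0.0535, 0.1052]
orientation: [[-0.885, 0.337, 0.323], [0.317, 0.942, -0.114], [-0.342, 0.001, -0.94]]
contact_force: [-0.1, -0.8, -1.9]
gripper_width: 0.0075
gripper_force: 53.8
```

```bash
python3 - <<'E'
from h import *
s=r.read_state();print(s['tool_pos'],s['orientation'].round(3),s['gripper_width'])
c=cap('wrist','w3');cap('scene','s3')
u=-s['orientation'][:2,0];u/=np.hypot(*u);p=s['tool_pos'][:2]+.0456*u
print('expect',p,np.degrees(np.arctan2(u[1],u[0])))
weights('wrist',['big'],c,z0=s['tool_pos'][2]-.0098)
a=cv2.imread('pics/s3.png')[90:310,100:400];cv2.imwrite('pics/s3c.png',cv2.resize(a,None,fx=2.6,fy=2.6))
E
```

```text
[0.42048005 0.05349972 0.10515238] [[-0.885  0.337  0.323]
 [ 0.317  0.942 -0.114]
 [-0.342  0.001 -0.94 ]] 0.0075186754565774346
expect [0.463408   0.03811952] -19.711550754296677
wrist big 0.67 [234. 255.] xy [ 0.9181 -0.1524] yaw -10.9 err 1.0 lug [ 0.8671 -0.1425]
wrist big 0.65 [284.  86.] xy [ 0.9645 -0.8259] yaw -124.0 err 1.0 lug [ 0.9936 -0.7828]
```

View pics/s3c.png

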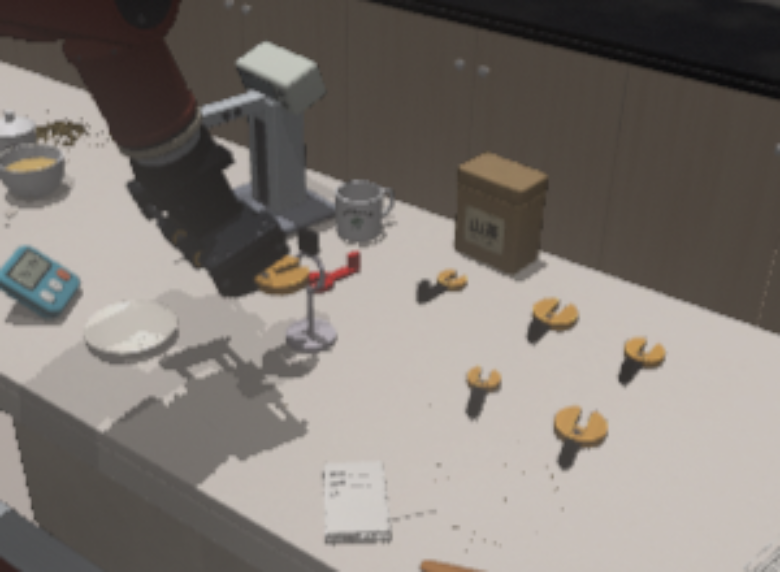

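The scene view shows the big weight held level beside the stem (crop 283,272), with its slot facing the stem. I'll align it and go down.

Call:
apply_moves:
  deltas:
    - {"xyz":[-0.001,0.0085,-0.02],"rot":[0,0,0],"fingers":0}
    - {"xyz":[0,0,-0.03],"rot":[0,0,0],"fingers":0}
    - {"xyz":[0,0,-0.025],"rot":[0,0,0],"fingers":0}
    - {"xyz":[0,0,-0.008],"rot":[0,0,0],"fingers":0}
    - {"xyz":[0,0,0],"rot":[0,0,0],"fingers":0}

```text
time_s: 13.28
tool_pos: [0.4203, 0.0573, 0.0221]
orientation: [[-0.882, 0.344, 0.321], [0.324, 0.939, -0.117], [-0.342, 0.0, -0.94]]
contact_force: [-0.2, -0.5, -2.4]
gripper_width: 0.008
gripper_force: 53.8
```

Call:
apply_moves:
  deltas:
    - {"xyz":[0,0,0],"rot":[0,0,0],"fingers":0}
    - {"xyz":[0,0,0],"rot":[0,0,0],"fingers":0}

```text
time_s: 13.52
tool_pos: [0.4215, 0.0581, 0.0235]
orientation: [[-0.882, 0.343, 0.324], [0.322, 0.939, -0.117], [-0.345, 0.002, -0.939]]
contact_force: [-0.3, 0.1, -2.5]
gripper_width: 0.0072
gripper_force: 53.8
```

Call:
apply_moves:
  deltas:
    - {"xyz":[0.0012,0.0034,0],"rot":[0,0,0],"fingers":0}
    - {"xyz":[0,0,0],"rot":[0,0,0],"fingers":0}
    - {"xyz":[0.0094,-0.0034,0],"rot":[0,0,0],"fingers":0}
    - {"xyz":[0.009,-0.0033,0],"rot":[0,0,0],"fingers":0}
    - {"xyz":[0,0,0],"rot":[0,0,0],"fingers":0}

```text
time_s: 14.15
tool_pos: [0.4413, 0.0545, 0.0226]
orientation: [[-0.882, 0.343, 0.323], [0.323, 0.939, -0.117], [-0.343, 0.001, -0.939]]
contact_force: [-0.7, 0.5, -2.7]
gripper_width: 0.0074
gripper_force: 53.8
```

Call:
apply_moves:
  deltas:
    - {"xyz":[0.007,-0.0026,0],"rot":[0,0,0],"fingers":0}
    - {"xyz":[0.007,-0.0025,0],"rot":[0,0,0],"fingers":0}
    - {"xyz":[0.0068,-0.0025,0],"rot":[0,0,0],"fingers":0}
    - {"xyz":[0,0,0],"rot":[0,0,0],"fingers":0}
    - {"xyz":[0,0,0],"rot":[0,0,0],"fingers":0}

```text
time_s: 14.78
tool_pos: [0.4606, 0.0473, 0.0221]
orientation: [[-0.883, 0.343, 0.322], [0.322, 0.939, -0.117], [-0.342, 0.001, -0.94]]
contact_force: [0.4, -0.7, -3.0]
gripper_width: 0.0073
gripper_force: 53.8
```

```bash
python3 - <<'E'
from h import *
c=cap('top','t4');s=cap('scene','s4')
a=cv2.resize(c['color'][180:260,180:280,::-1],None,fx=4,fy=4,interpolation=cv2.INTER_CUBIC);b=cv2.resize(s['color'][170:250,160:260,::-1],None,fx=4,fy=4,interpolation=cv2.INTER_CUBIC)
cv2.imwrite('pics/ts4.png',np.hstack([a,b]))
E
```

```text
(no output)
```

View pics/ts4.png

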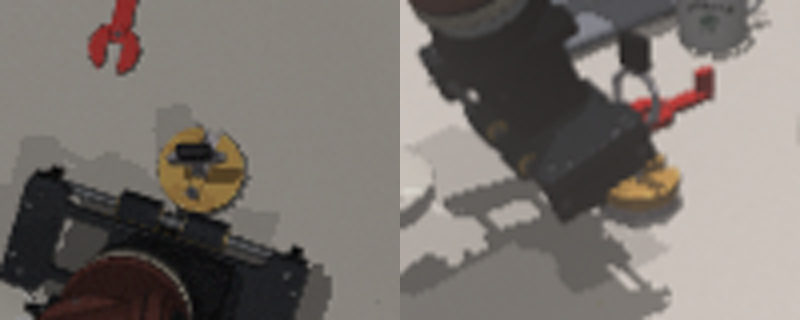

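The picture shows the disc with the stem at its centre (200,165 in the left half), just above the foot. I'll lower and release.

Call:
apply_moves:
  deltas:
    - {"xyz":[0.001,-0.0004,-0.002],"rot":[0,0,0],"fingers":0}
    - {"xyz":[0,0,-0.002],"rot":[0,0,0],"fingers":0}
    - {"xyz":[0,0,0],"rot":[0,0,0],"fingers":0}
    - {"xyz":[0,0,0],"rot":[0,0,0],"fingers":0.15}
    - {"xyz":[0,0,0],"rot":[0,0,0],"fingers":0.3}

```text
time_s: 15.5
tool_pos: [0.4625, 0.0469, 0.0188]
orientation: [[-0.882, 0.342, 0.323], [0.322, 0.94, -0.117], [-0.344, 0.001, -0.939]]
contact_force: [0.2, -0.2, 0.5]
gripper_width: 0.0169
gripper_force: 0.0
```

Call:
apply_moves:
  deltas:
    - {"xyz":[0,0,0],"rot":[0,0,0],"fingers":0.3}
    - {"xyz":[-0.007,0.003,0.02],"rot":[0,0,0],"fingers":0.3}
    - {"xyz":[-0.014,0.005,0.04],"rot":[0,0,0],"fingers":0.5}
    - {"xyz":[-0.014,0.005,0.04],"rot":[0,0,0.12],"fingers":0.5}
    - {"xyz":[0,-0.055,0],"rot":[0,0,0.17],"fingers":0.5}

```text
time_s: 16.12
tool_pos: [0.429, 0.0311, 0.1219]
orientation: [[-0.932, 0.129, 0.34], [0.122, 0.992, -0.043], [-0.343, 0.001, -0.939]]
contact_force: [0.4, -0.4, 0.2]
gripper_width: 0.0423
gripper_force: 0.0
```

Call:
apply_moves:
  deltas:
    - {"xyz":[0,-0.058,0],"rot":[0,0,0.12],"fingers":0.5}
    - {"xyz":[0.01,-0.058,0],"rot":[0,0,0.125],"fingers":0.5}
    - {"xyz":[0.02,-0.058,0],"rot":[0,0,0],"fingers":0.5}
    - {"xyz":[0.02,-0.058,-0.02],"rot":[0,0,0],"fingers":0.5}
    - {"xyz":[0.015,-0.059,-0.025],"rot":[0,0,0],"fingers":0.5}

```text
time_s: 16.75
tool_pos: [0.4891, -0.2215, 0.0739]
orientation: [[-0.945, -0.027, 0.327], [-0.026, 1.0, 0.008], [-0.327, -0.001, -0.945]]
contact_force: [-0.0, 0.8, -0.6]
gripper_width: 0.0433
gripper_force: 0.0
```

Call:
apply_moves:
  deltas:
    - {"xyz":[0,0,0],"rot":[0,0,0],"fingers":0.5}

```text
time_s: 16.88
tool_pos: [0.4865, -0.2209, 0.0696]
orientation: [[-0.947, -0.023, 0.32], [-0.02, 1.0, 0.012], [-0.32, 0.005, -0.947]]
contact_force: [-0.0, 0.5, 0.2]
gripper_width: 0.0433
gripper_force: 0.0
```

```bash
python3 - <<'E'
from h import *
s=r.read_state();print(s['tool_pos'],s['orientation'].round(3))
c=cap('wrist');weights('wrist',['mid'],c)
c=cap('top');d=r.silhouettes('big_a','top')
print([(e['position'],e['conf']) for e in d])
weights('top',['big'],c,.008)
E
```

```text
[ 0.4865307  -0.22089026  0.06957659] [[-0.947 -0.023  0.32 ]
 [-0.02   1.     0.012]
 [-0.32   0.005 -0.947]]
wrist mid 0.93 [215. 181.] xy [ 0.5418 -0.2778] yaw 8.7 err 0.33 lug [ 0.4904 -0.2857]
wrist mid 0.67 [308. 294.] xy [ 0.6995 -0.1647] yaw 6.4 err 1.67 lug [ 0.6478 -0.1704]
[([224.4, 228.1], 0.76), ([166.2, 132.3], 0.61)]
top big 0.76 [224. 228.] xy [0.5049 0.0313] yaw -18.5 err 0.29 lug [0.4556 0.0478]
top big 0.61 [166. 132.] xy [0.6759 0.3011] yaw -11.8 err 0.73 lug [0.625  0.3118]
```

Call:
apply_moves:
  deltas:
    - {"xyz":[0.004,-0.032,0],"rot":[0,0,0.145],"fingers":0.5}
    - {"xyz":[0.004,-0.032,0],"rot":[0,0,0],"fingers":0.5}
    - {"xyz":[0,0,-0.031],"rot":[0,0,0],"fingers":0.5}
    - {"xyz":[0,0,-0.031],"rot":[0,0,0],"fingers":0.5}
    - {"xyz":[0,0,0],"rot":[0,0,0],"fingers":0.4}

```text
time_s: 17.75
tool_pos: [0.5097, -0.2656, 0.0186]
orientation: [[-0.948, -0.143, 0.286], [-0.14, 0.99, 0.033], [-0.287, -0.009, -0.958]]
contact_force: [0.3, -0.2, 0.0]
gripper_width: 0.0391
gripper_force: 0.0
```

Call:
apply_moves:
  deltas:
    - {"xyz":[0,0,0],"rot":[0,0,0],"fingers":0}
    - {"xyz":[0,0,0],"rot":[0,0,0],"fingers":0}
    - {"xyz":[0,0,0],"rot":[0,0,0],"fingers":0}
    - {"xyz":[0,0,0],"rot":[0,0,0],"fingers":0}
    - {"xyz":[0,0,0],"rot":[0,0,0],"fingers":0}

```text
time_s: 18.38
tool_pos: [0.5106, -0.2683, 0.0196]
orientation: [[-0.947, -0.141, 0.288], [-0.138, 0.99, 0.03], [-0.289, -0.011, -0.957]]
contact_force: [-0.4, 0.4, -0.0]
gripper_width: 0.0011
gripper_force: 0.0
```

```bash
python3 - <<'E'
from h import *
s=r.read_state();print(s['tool_pos'],s['qpos'])
c=cap('top','t5');weights('top',['mid'],c)
E
```

```text
[ 0.51056254 -0.26830639  0.01955896] [ -43.16395727   11.37501152  115.00578847   18.38364599   43.9241697
 -153.55772908]
```

Joint 6 reached its limit, so that grasp missed. I'll use the other mid weight, which is easier to reach, and change the lug plan to 160/98/38/-22 degrees.

Call:
apply_moves:
  deltas:
    - {"xyz":[0,0,0.05],"rot":[0,0,0],"fingers":0.2}
    - {"xyz":[0,0,0.05],"rot":[0,0,-0.12],"fingers":0.5}
    - {"xyz":[0.047,0.033,0],"rot":[0,-0.06,0],"fingers":0.5}
    - {"xyz":[0.047,0.033,0],"rot":[0,0,0],"fingers":0.5}
    - {"xyz":[0.047,0.033,-0.04],"rot":[0,0,0],"fingers":0.5}

```text
time_s: 19.1
tool_pos: [0.651, -0.1733, 0.088]
orientation: [[-0.935, -0.02, 0.354], [-0.024, 1.0, -0.008], [-0.354, -0.016, -0.935]]
contact_force: [0.5, -0.5, 1.0]
gripper_width: 0.0403
gripper_force: 0.0
```

Call:
apply_moves:
  deltas:
    - {"xyz":[0,0,0],"rot":[0,0,0],"fingers":0.5}

```text
time_s: 19.23
tool_pos: [0.6456, -0.1687, 0.0785]
orientation: [[-0.94, -0.025, 0.339], [-0.026, 1.0, 0.0], [-0.339, -0.008, -0.941]]
contact_force: [-0.4, -0.2, -0.1]
gripper_width: 0.0426
gripper_force: 0.0
```

```bash
python3 - <<'E'
from h import *
s=r.read_state();print(s['tool_pos'],s['orientation'].round(3),s['qpos'])
c=cap('wrist');weights('wrist',['mid'],c)
c=cap('top');weights('top',['mid','tiny','small'],c)
E
```

```text
[ 0.6455831  -0.16870128  0.07853495] [[-0.94  -0.025  0.339]
 [-0.026  1.     0.   ]
 [-0.339 -0.008 -0.941]] [ -25.82913895   13.45671429  105.44083318   12.37639193   43.79163173
 -124.97924186]
wrist mid 0.59 [213. 256.] xy [ 0.7013 -0.1666] yaw -1.0 err 0.11 lug [ 0.6493 -0.1657]
wrist mid 0.59 [ 40. 101.] xy [ 0.5412 -0.2781] yaw 12.5 err 0.1 lug [ 0.4904 -0.2893]
wrist mid 0.53 [ 26. 486.] xy [0.4393 0.0434] yaw -1.0 err 1.0 lug [0.3873 0.0442]
wrist mid 0.38 [196. 406.] xy [ 0.6921 -0.0309] yaw -5.0 err 0.62 lug [ 0.6403 -0.0264]
top mid 0.67 [151. 300.] xy [ 0.7077 -0.1682] yaw -1.3 err 0.76 lug [ 0.6557 -0.1671]
top tiny 0.65 [189. 210.] xy [0.5981 0.093 ] yaw 37.3 err 0.84 lug [0.5568 0.0615]
top tiny 0.6 [210. 301.] xy [ 0.5495 -0.1627] yaw 17.1 err 0.52 lug [ 0.4998 -0.178 ]
top tiny 0.59 [160. 251.] xy [ 0.6915 -0.0343] yaw -9.0 err 0.26 lug [ 0.6401 -0.0262]
top small 0.56 [154. 334.] xy [ 0.7031 -0.2803] yaw -13.4 err 1.63 lug [ 0.6525 -0.2682]
```

Call:
apply_moves:
  deltas:
    - {"xyz":[0.008,0.002,-0.02],"rot":[0,0,-0.02],"fingers":0.5}
    - {"xyz":[0,0,-0.025],"rot":[0,0,0],"fingers":0.5}
    - {"xyz":[0,0,-0.025],"rot":[0,0,0],"fingers":0.4}
    - {"xyz":[0,0,0],"rot":[0,0,0],"fingers":0.1}
    - {"xyz":[0,0,0],"rot":[0,0,0],"fingers":0}

```text
time_s: 20.15
tool_pos: [0.6553, -0.1718, 0.0156]
orientation: [[-0.937, 0.001, 0.348], [-0.004, 1.0, -0.013], [-0.348, -0.013, -0.937]]
contact_force: [0.2, 0.1, -0.1]
gripper_width: 0.0226
gripper_force: 0.0
```

Call:
apply_moves:
  deltas:
    - {"xyz":[0,0,0],"rot":[0,0,0],"fingers":0}
    - {"xyz":[0,0,0],"rot":[0,0,0],"fingers":0}
    - {"xyz":[0,0,0],"rot":[0,0,0],"fingers":0}
    - {"xyz":[0,0,0],"rot":[0,0,0],"fingers":0}

```text
time_s: 20.65
tool_pos: [0.6558, -0.1713, 0.0156]
orientation: [[-0.937, -0.0, 0.348], [-0.005, 1.0, -0.013], [-0.348, -0.014, -0.937]]
contact_force: [-2.4, 0.4, 6.3]
gripper_width: 0.0075
gripper_force: 50.0
```

Call:
apply_moves:
  deltas:
    - {"xyz":[0,0,0.03],"rot":[0,0,0],"fingers":0}
    - {"xyz":[0,0,0.05],"rot":[0,0,-0.16],"fingers":0}
    - {"xyz":[0,0.02,0.05],"rot":[0,0,-0.16],"fingers":0}
    - {"xyz":[0,0.03,0.05],"rot":[0,0,-0.16],"fingers":0}
    - {"xyz":[-0.02,0.04,0.01],"rot":[0,0,-0.16],"fingers":0}

```text
time_s: 21.28
tool_pos: [0.6389, -0.0867, 0.2012]
orientation: [[-0.769, 0.573, 0.284], [0.534, 0.82, -0.208], [-0.351, -0.008, -0.936]]
contact_force: [0.5, 0.4, -1.6]
gripper_width: 0.0072
gripper_force: 50.0
```

Call:
apply_moves:
  deltas:
    - {"xyz":[-0.025,0.04,0],"rot":[0,0,-0.16],"fingers":0}
    - {"xyz":[-0.025,0.04,0],"rot":[0,0,-0.16],"fingers":0}
    - {"xyz":[-0.025,0.04,0],"rot":[0,0,-0.16],"fingers":0}
    - {"xyz":[-0.025,0.04,0],"rot":[0,0,-0.16],"fingers":0}
    - {"xyz":[-0.025,0.04,0],"rot":[0,0,-0.155],"fingers":0}

```text
time_s: 21.9
tool_pos: [0.5111, 0.1134, 0.1953]
orientation: [[-0.167, 0.985, 0.048], [0.924, 0.173, -0.34], [-0.343, -0.012, -0.939]]
contact_force: [-0.1, 0.6, -1.4]
gripper_width: 0.0073
gripper_force: 50.0
```

Call:
apply_moves:
  deltas:
    - {"xyz":[0,0,0],"rot":[0,0,0],"fingers":0}
    - {"xyz":[0,0,0],"rot":[0,0,0],"fingers":0}

```text
time_s: 22.15
tool_pos: [0.5124, 0.1118, 0.1952]
orientation: [[-0.173, 0.984, 0.05], [0.923, 0.18, -0.34], [-0.343, -0.012, -0.939]]
contact_force: [0.4, -0.4, -0.7]
gripper_width: 0.0076
gripper_force: 50.0
```

Call:
apply_moves:
  deltas:
    - {"xyz":[-0.0243,0.01,0],"rot":[0,0,0],"fingers":0}
    - {"xyz":[0,0,-0.05],"rot":[0,0,0],"fingers":0}
    - {"xyz":[0,0,-0.05],"rot":[0,0,0],"fingers":0}
    - {"xyz":[0,0,-0.045],"rot":[0,0,0],"fingers":0}
    - {"xyz":[0,0,-0.01],"rot":[0,0,0],"fingers":0}

```text
time_s: 22.78
tool_pos: [0.4857, 0.1198, 0.0374]
orientation: [[-0.172, 0.984, 0.044], [0.923, 0.177, -0.341], [-0.344, -0.018, -0.939]]
contact_force: [-0.9, 0.4, -1.1]
gripper_width: 0.0073
gripper_force: 50.0
```

Call:
apply_moves:
  deltas:
    - {"xyz":[0,0,0],"rot":[0,0,0],"fingers":0}
    - {"xyz":[0,0,0],"rot":[0,0,0],"fingers":0}

```text
time_s: 23.02
tool_pos: [0.4901, 0.1221, 0.0427]
orientation: [[-0.17, 0.984, 0.053], [0.924, 0.178, -0.339], [-0.343, -0.008, -0.939]]
contact_force: [-0.4, -0.6, -1.8]
gripper_width: 0.007
gripper_force: 50.0
```

```bash
cat >> h.py <<'E'
def align(L,H,under,back,stem=(.505,.0314),flip=1):
    s=r.read_state();p=s['tool_pos'];u=-flip*s['orientation'][:2,0];u=u/np.hypot(*u)
    t=np.array([*(np.array(stem)-(L+back)*u),H+under])
    d=np.array(stem)-p[:2]
    print('tcp',p.round(4),'u',u.round(4),'along-L',round(d@u-L,4),'lat',round(float(d@[-u[1],u[0]]),4),'delta',(t-p).round(4),'q',s['qpos'].round(0))
E
python3 - <<'E'
from h import *
align(.045,.0156,.024,.020)
c=cap('top','t6');s=cap('scene','s6')
a=cv2.resize(c['color'][170:250,180:280,::-1],None,fx=4,fy=4,interpolation=cv2.INTER_CUBIC);b=cv2.resize(s['color'][140:240,160:285,::-1],(400,320),interpolation=cv2.INTER_CUBIC)
cv2.imwrite('pics/ts6.png',np.hstack([a,b]))
E
```

```text
tcp [0.4901 0.1221 0.0427] u [ 0.1806 -0.9836] along-L 0.0469 lat -0.0017 delta [ 0.0032 -0.0267 -0.0031] q [ 18.  13. 110. -23.  62.  20.]
```

View pics/ts6.png

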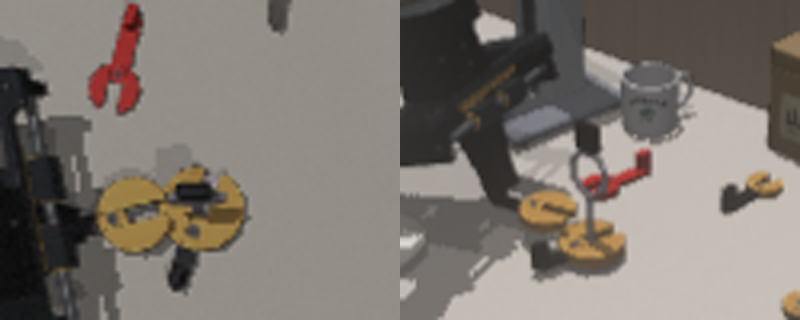

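The picture shows the mid disc level with the stem, slot facing it (left half, 135,215), and the big one seated with its lug at (180,270). I'll slide it in.

Call:
apply_moves:
  deltas:
    - {"xyz":[-0.0016,-0.0003,-0.002],"rot":[0,0,0],"fingers":0}
    - {"xyz":[0.0024,-0.0132,0],"rot":[0,0,0],"fingers":0}
    - {"xyz":[0.0024,-0.0132,0],"rot":[0,0,0],"fingers":0}
    - {"xyz":[0,0,0],"rot":[0,0,0],"fingers":0}
    - {"xyz":[0,0,0],"rot":[0,0,0],"fingers":0}

```text
time_s: 23.75
tool_pos: [0.4913, 0.0949, 0.0384]
orientation: [[-0.17, 0.984, 0.05], [0.924, 0.177, -0.339], [-0.343, -0.012, -0.939]]
contact_force: [-0.8, -0.7, -2.8]
gripper_width: 0.0071
gripper_force: 50.0
```

```bash
python3 - <<'E'
from h import *
align(.045,.0156,.023,.0)
E
```

```text
tcp [0.4913 0.0949 0.0384] u [ 0.1812 -0.9834] along-L 0.0199 lat 0.002 delta [ 0.0055 -0.0192  0.0002] q [ 15.  13. 112. -23.  60.  17.]
```

Call:
apply_moves:
  deltas:
    - {"xyz":[0.002,0.0004,0],"rot":[0,0,0],"fingers":0}
    - {"xyz":[0.0012,-0.0066,0],"rot":[0,0,0],"fingers":0}
    - {"xyz":[0.0012,-0.0066,0],"rot":[0,0,0],"fingers":0}
    - {"xyz":[0.0011,-0.0064,0],"rot":[0,0,0],"fingers":0}
    - {"xyz":[0,0,0],"rot":[0,0,0],"fingers":0}

```text
time_s: 24.38
tool_pos: [0.4969, 0.0753, 0.0385]
orientation: [[-0.17, 0.984, 0.05], [0.924, 0.177, -0.34], [-0.343, -0.012, -0.939]]
contact_force: [-1.0, -0.1, -1.8]
gripper_width: 0.0073
gripper_force: 50.0
```

```bash
python3 - <<'E'
from h import *
align(.045,.0156,.020,.0);print(r.read_state()['contact_force'])
c=cap('top');
for l in ['hanger','hanger_eye']: print(l,[(d['position'],round(d['conf'],2)) for d in r.recognise(l,'top')][:2])
E
```

```text
tcp [0.4969 0.0753 0.0385] u [ 0.1814 -0.9834] along-L -0.0004 lat -0.0 delta [-0.0001  0.0004 -0.0029] q [ 13.  12. 112. -23.  59.  15.]
[-0.9714416  -0.14168469 -1.82620702]
hanger [([217.8, 229.6], 0.49)]
hanger_eye [([221.8, 229.4], 0.74)]
```

Call:
apply_moves:
  deltas:
    - {"xyz":[0,0,-0.002],"rot":[0,0,0],"fingers":0}
    - {"xyz":[0,0,-0.002],"rot":[0,0,0],"fingers":0}
    - {"xyz":[0,0,0],"rot":[0,0,0],"fingers":0}
    - {"xyz":[0,0,0],"rot":[0,0,0],"fingers":0.15}
    - {"xyz":[0,0,0],"rot":[0,0,0],"fingers":0.3}

```text
time_s: 25.15
tool_pos: [0.4971, 0.0761, 0.0345]
orientation: [[-0.171, 0.984, 0.051], [0.924, 0.178, -0.339], [-0.343, -0.011, -0.939]]
contact_force: [-0.1, -0.7, 0.6]
gripper_width: 0.017
gripper_force: 0.0
```

Call:
apply_moves:
  deltas:
    - {"xyz":[0,0,0],"rot":[0,0,0],"fingers":0.3}
    - {"xyz":[-0.001,0.008,0.022],"rot":[0,0,0],"fingers":0.3}
    - {"xyz":[-0.002,0.016,0.045],"rot":[0,0,0],"fingers":0.4}
    - {"xyz":[-0.002,0.012,0.05],"rot":[0,0,0],"fingers":0.5}
    - {"xyz":[0,0,0.04],"rot":[0,0,0.16],"fingers":0.5}

```text
time_s: 25.78
tool_pos: [0.4928, 0.1129, 0.1936]
orientation: [[-0.319, 0.942, 0.106], [0.883, 0.336, -0.326], [-0.343, -0.01, -0.939]]
contact_force: [0.8, -0.7, 0.1]
gripper_width: 0.0422
gripper_force: 0.0
```

Call:
apply_moves:
  deltas:
    - {"xyz":[0.02,-0.045,0.02],"rot":[0,0,0.16],"fingers":0.5}
    - {"xyz":[0.02,-0.045,0],"rot":[0,0,0.16],"fingers":0.5}
    - {"xyz":[0.02,-0.045,0],"rot":[0,0,0.16],"fingers":0.5}
    - {"xyz":[0.02,-0.045,0],"rot":[0,0,0.16],"fingers":0.5}
    - {"xyz":[0.02,-0.045,0],"rot":[0,0,0.16],"fingers":0.5}

```text
time_s: 26.4
tool_pos: [0.5862, -0.0995, 0.2112]
orientation: [[-0.837, 0.459, 0.297], [0.428, 0.888, -0.166], [-0.34, -0.012, -0.94]]
contact_force: [0.2, 1.0, -0.0]
gripper_width: 0.0437
gripper_force: 0.0
```

Call:
apply_moves:
  deltas:
    - {"xyz":[0.02,-0.045,0],"rot":[0,0,0.16],"fingers":0.5}
    - {"xyz":[0.02,-0.045,0],"rot":[0,0,0.16],"fingers":0.5}
    - {"xyz":[0.02,-0.045,-0.04],"rot":[0,0,0.08],"fingers":0.5}
    - {"xyz":[0,-0.02,-0.04],"rot":[0,0,0],"fingers":0.5}
    - {"xyz":[0,0,0],"rot":[0,0,0],"fingers":0.5}

```text
time_s: 27.02
tool_pos: [0.6378, -0.2412, 0.1259]
orientation: [[-0.938, 0.121, 0.325], [0.112, 0.993, -0.047], [-0.328, -0.008, -0.945]]
contact_force: [-0.3, -0.3, -0.2]
gripper_width: 0.0439
gripper_force: 0.0
```

```bash
python3 - <<'E'
from h import *
s=r.read_state();print(s['tool_pos'],s['orientation'].round(3),s['qpos'])
c=cap('top','t7');weights('top',['mid'],c,.020);weights('top',['small'],c)
c=cap('wrist');weights('wrist',['small'],c)
E
```

```text
[ 0.63781189 -0.24120355  0.12592151] [[-0.938  0.121  0.325]
 [ 0.112  0.993 -0.047]
 [-0.328 -0.008 -0.945]] [ -31.04301401   11.86018718  101.38803123    9.65969214   49.38965198
 -119.33272631]
top mid 0.72 [222. 229.] xy [0.5053 0.0326] yaw 45.8 err 0.86 lug [ 0.4691 -0.0047]
top mid 0.5 [207. 341.] xy [ 0.5379 -0.2746] yaw 8.3 err 0.29 lug [ 0.4864 -0.2822]
wrist small 0.64 [175. 219.] xy [ 0.6948 -0.2788] yaw -0.4 err 0.11 lug [ 0.6428 -0.2785]
```

Call:
apply_moves:
  deltas:
    - {"xyz":[0.005,-0.019,-0.02],"rot":[0,0,0.05],"fingers":0.5}
    - {"xyz":[0.005,-0.019,-0.03],"rot":[0,0,0.05],"fingers":0.5}
    - {"xyz":[0,0,-0.03],"rot":[0,0,0],"fingers":0.5}
    - {"xyz":[0,0,0],"rot":[0,0,0],"fingers":0.5}
    - {"xyz":[0,0,0],"rot":[0,0,0],"fingers":0.5}

```text
time_s: 27.9
tool_pos: [0.6524, -0.279, 0.0538]
orientation: [[-0.941, 0.018, 0.338], [0.013, 1.0, -0.018], [-0.339, -0.013, -0.941]]
contact_force: [0.0, -0.3, -0.0]
gripper_width: 0.0439
gripper_force: 0.0
```

```bash
python3 - <<'E'
from h import *
s=r.read_state();print(s['tool_pos'],s['orientation'].round(3),s['qpos'])
c=cap('wrist');weights('wrist',['small'],c)
E
```

```text
[ 0.65243303 -0.27895458  0.05379734] [[-0.941  0.018  0.338]
 [ 0.013  1.    -0.018]
 [-0.339 -0.013 -0.941]] [ -34.45458972   21.11960606   98.83413186   14.74661069   43.91503122
 -132.75258774]
wrist small 0.68 [217. 255.] xy [ 0.696  -0.2789] yaw 1.1 err 0.16 lug [ 0.644 -0.28 ]
wrist small 0.39 [ 32. 247.] xy [ 0.5427 -0.2769] yaw 9.6 err 0.27 lug [ 0.4914 -0.2856]
```

Call:
apply_moves:
  deltas:
    - {"xyz":[-0.004,0,-0.022],"rot":[0,0,0],"fingers":0.5}
    - {"xyz":[0,0,-0.021],"rot":[0,0,0],"fingers":0.4}
    - {"xyz":[0,0,0],"rot":[0,0,0],"fingers":0.1}
    - {"xyz":[0,0,0],"rot":[0,0,0],"fingers":0}
    - {"xyz":[0,0,0],"rot":[0,0,0],"fingers":0}

```text
time_s: 28.62
tool_pos: [0.6479, -0.2796, 0.0095]
orientation: [[-0.941, 0.019, 0.337], [0.014, 1.0, -0.018], [-0.338, -0.012, -0.941]]
contact_force: [-0.2, 0.3, -0.3]
gripper_width: 0.013
gripper_force: 1.0
```

Call:
apply_moves:
  deltas:
    - {"xyz":[0,0,0],"rot":[0,0,0],"fingers":0}
    - {"xyz":[0,0,0],"rot":[0,0,0],"fingers":0}
    - {"xyz":[0,0,0],"rot":[0,0,0],"fingers":0}

```text
time_s: 29.0
tool_pos: [0.6479, -0.2797, 0.0096]
orientation: [[-0.941, 0.019, 0.338], [0.014, 1.0, -0.018], [-0.338, -0.012, -0.941]]
contact_force: [-1.5, -0.7, 6.0]
gripper_width: 0.007
gripper_force: 51.9
```

Call:
apply_moves:
  deltas:
    - {"xyz":[0,0,0.03],"rot":[0,0,0],"fingers":0}
    - {"xyz":[0,0,0.05],"rot":[0,0,-0.16],"fingers":0}
    - {"xyz":[0,0,0.055],"rot":[0,0,-0.16],"fingers":0}
    - {"xyz":[0,0.03,0.05],"rot":[0,0,-0.16],"fingers":0}
    - {"xyz":[-0.005,0.03,0.01],"rot":[0,0,-0.16],"fingers":0}

```text
time_s: 29.62
tool_pos: [0.6439, -0.2209, 0.2061]
orientation: [[-0.746, 0.611, 0.266], [0.572, 0.792, -0.216], [-0.342, -0.009, -0.939]]
contact_force: [-0.2, 0.1, -1.2]
gripper_width: 0.0074
gripper_force: 51.8
```

Call:
apply_moves:
  deltas:
    - {"xyz":[-0.006,0.03,0],"rot":[0,0,-0.16],"fingers":0}
    - {"xyz":[-0.006,0.03,0],"rot":[0,0,-0.16],"fingers":0}
    - {"xyz":[-0.006,0.03,0],"rot":[0,0,-0.16],"fingers":0}
    - {"xyz":[-0.006,0.03,0],"rot":[0,0,-0.16],"fingers":0}
    - {"xyz":[-0.006,0.03,0],"rot":[0,0,-0.16],"fingers":0}

```text
time_s: 30.25
tool_pos: [0.6111, -0.069, 0.2]
orientation: [[-0.112, 0.993, 0.026], [0.935, 0.115, -0.335], [-0.336, -0.013, -0.942]]
contact_force: [1.0, 0.5, -0.9]
gripper_width: 0.0075
gripper_force: 51.8
```

Call:
apply_moves:
  deltas:
    - {"xyz":[-0.007,0.03,0],"rot":[0,0,-0.16],"fingers":0}
    - {"xyz":[-0.007,0.03,0],"rot":[0,0,-0.16],"fingers":0}
    - {"xyz":[-0.007,0.03,0],"rot":[0,0,-0.16],"fingers":0}
    - {"xyz":[-0.007,0.035,0],"rot":[0,0,-0.16],"fingers":0}
    - {"xyz":[-0.007,0.032,0],"rot":[0,0,-0.16],"fingers":0}

```text
time_s: 30.88
tool_pos: [0.5763, 0.088, 0.1999]
orientation: [[0.592, 0.774, -0.222], [0.732, -0.633, -0.254], [-0.337, -0.012, -0.941]]
contact_force: [0.4, -0.5, -1.7]
gripper_width: 0.0074
gripper_force: 51.8
```

Call:
apply_moves:
  deltas:
    - {"xyz":[0,0,0],"rot":[0,0,0],"fingers":0}
    - {"xyz":[0,0,0],"rot":[0,0,0],"fingers":0}

```text
time_s: 31.12
tool_pos: [0.577, 0.0861, 0.2003]
orientation: [[0.588, 0.779, -0.22], [0.736, -0.627, -0.255], [-0.337, -0.012, -0.942]]
contact_force: [0.0, -0.2, -1.5]
gripper_width: 0.0075
gripper_force: 51.8
```

```bash
python3 - <<'E'
from h import *
align(.0475,.0096,.035,.045);print(r.read_state()['orientation'].round(3))
c=cap('top')
for l in ['hanger_eye','hanger']: print(l,[(d['position'],round(d['conf'],2)) for d in r.recognise(l,'top')][:2])
E
```

```text
tcp [0.577  0.0861 0.2003] u [-0.6242 -0.7813] along-L 0.0401 lat -0.0221 delta [-0.0142  0.0176 -0.1557] q [  8.  21.  82. -13.  92.  48.]
[[ 0.588  0.779 -0.22 ]
 [ 0.736 -0.627 -0.255]
 [-0.337 -0.012 -0.942]]
hanger_eye [([217.4, 227.4], 0.62)]
hanger [([216.6, 231.0], 0.46)]
```

Call:
apply_moves:
  deltas:
    - {"xyz":[0.0005,0.001,0],"rot":[0,0,-0.12],"fingers":0}
    - {"xyz":[0.0005,0.0013,-0.02],"rot":[0,0,-0.12],"fingers":0}
    - {"xyz":[0,0,-0.045],"rot":[0,0,0],"fingers":0}
    - {"xyz":[0,0,-0.05],"rot":[0,0,0],"fingers":0}
    - {"xyz":[0,0,-0.03],"rot":[0,0,0],"fingers":0}

```text
time_s: 31.9
tool_pos: [0.5767, 0.0879, 0.0533]
orientation: [[0.746, 0.605, -0.276], [0.573, -0.796, -0.195], [-0.338, -0.013, -0.941]]
contact_force: [-0.8, 0.1, -1.3]
gripper_width: 0.0076
gripper_force: 51.8
```

Call:
apply_moves:
  deltas:
    - {"xyz":[0,0,0],"rot":[0,0,0],"fingers":0}
    - {"xyz":[0,0,0],"rot":[0,0,0],"fingers":0}

```text
time_s: 32.15
tool_pos: [0.5793, 0.0886, 0.0576]
orientation: [[0.748, 0.606, -0.271], [0.573, -0.796, -0.195], [-0.334, -0.01, -0.942]]
contact_force: [0.1, 0.6, -0.8]
gripper_width: 0.0071
gripper_force: 51.8
```

```bash
python3 - <<'E'
from h import *
align(.0475,.0096,.035,.045);print(r.read_state()['orientation'].round(3))
E
```

```text
tcp [0.5793 0.0886 0.0576] u [-0.7937 -0.6084] along-L 0.0462 lat 0.0002 delta [-0.0008 -0.0009 -0.013 ] q [ 6. 31. 84. -9. 82. 62.]
[[ 0.748  0.606 -0.271]
 [ 0.573 -0.796 -0.195]
 [-0.334 -0.01  -0.942]]
```

Call:
apply_moves:
  deltas:
    - {"xyz":[0,0,-0.012],"rot":[0,0,0],"fingers":0}
    - {"xyz":[-0.0066,-0.005,0],"rot":[0,0,0],"fingers":0}
    - {"xyz":[-0.0066,-0.005,0],"rot":[0,0,0],"fingers":0}
    - {"xyz":[-0.0066,-0.005,0],"rot":[0,0,0],"fingers":0}
    - {"xyz":[0,0,0],"rot":[0,0,0],"fingers":0}

```text
time_s: 32.78
tool_pos: [0.5579, 0.0734, 0.0442]
orientation: [[0.748, 0.605, -0.274], [0.573, -0.796, -0.195], [-0.336, -0.011, -0.942]]
contact_force: [0.8, 0.3, -1.6]
gripper_width: 0.0074
gripper_force: 51.8
```

```bash
python3 - <<'E'
from h import *
align(.0475,.0096,.034,.0)
c=cap('top','t8');s=cap('scene','s8')
a=cv2.resize(c['color'][170:250,180:280,::-1],None,fx=4,fy=4,interpolation=cv2.INTER_CUBIC);b=cv2.resize(s['color'][140:240,160:285,::-1],(400,320),interpolation=cv2.INTER_CUBIC)
cv2.imwrite('pics/ts8.png',np.hstack([a,b]))
E
```

```text
tcp [0.5579 0.0734 0.0442] u [-0.7937 -0.6084] along-L 0.02 lat 0.0012 delta [-0.0152 -0.0131 -0.0006] q [  5.  29.  88. -10.  79.  61.]
```

View pics/ts8.png

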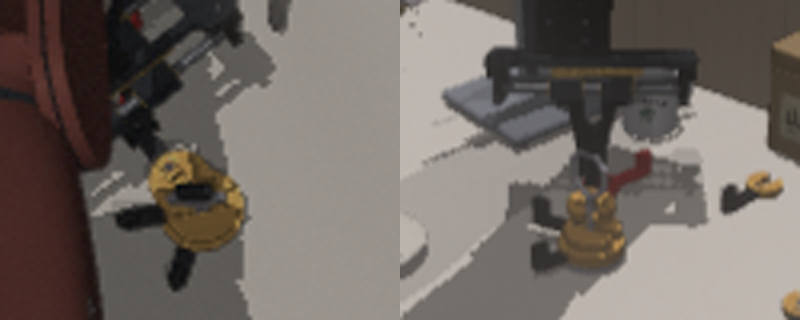

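The picture shows the small disc's slot straddling the stem, with the big and mid lugs at about (180,270) and (125,215). I'll continue sliding in.

Call:
apply_moves:
  deltas:
    - {"xyz":[0.0007,-0.001,0],"rot":[0,0,0],"fingers":0}
    - {"xyz":[-0.0053,-0.0041,0],"rot":[0,0,0],"fingers":0}
    - {"xyz":[-0.0053,-0.004,0],"rot":[0,0,0],"fingers":0}
    - {"xyz":[-0.0053,-0.004,0],"rot":[0,0,0],"fingers":0}
    - {"xyz":[0,0,0],"rot":[0,0,0],"fingers":0}

```text
time_s: 33.5
tool_pos: [0.5426, 0.0605, 0.0439]
orientation: [[0.747, 0.605, -0.274], [0.573, -0.796, -0.195], [-0.336, -0.011, -0.942]]
contact_force: [-0.1, 0.3, -0.9]
gripper_width: 0.0077
gripper_force: 51.8
```

```bash
python3 - <<'E'
from h import *
align(.0475,.0096,.031,.0)
E
```

```text
tcp [0.5426 0.0605 0.0439] u [-0.7935 -0.6086] along-L 0.0 lat 0.0002 delta [ 0.0001 -0.0002 -0.0033] q [  4.  27.  91. -10.  78.  61.]
```

Call:
apply_moves:
  deltas:
    - {"xyz":[0,0,-0.002],"rot":[0,0,0],"fingers":0}
    - {"xyz":[0,0,-0.002],"rot":[0,0,0],"fingers":0}
    - {"xyz":[0,0,0],"rot":[0,0,0],"fingers":0}
    - {"xyz":[0,0,0],"rot":[0,0,0],"fingers":0.15}
    - {"xyz":[0,0,0],"rot":[0,0,0],"fingers":0.3}

```text
time_s: 34.12
tool_pos: [0.5432, 0.0608, 0.0399]
orientation: [[0.747, 0.606, -0.273], [0.573, -0.796, -0.195], [-0.336, -0.011, -0.942]]
contact_force: [-0.3, 0.1, 0.6]
gripper_width: 0.0168
gripper_force: 0.3
```

Call:
apply_moves:
  deltas:
    - {"xyz":[0,0,0],"rot":[0,0,0],"fingers":0.3}
    - {"xyz":[0.0065,0.0045,0.022],"rot":[0,0,0],"fingers":0.3}
    - {"xyz":[0.012,0.008,0.045],"rot":[0,0,0],"fingers":0.4}
    - {"xyz":[0.012,0.008,0.05],"rot":[0,0,0],"fingers":0.5}
    - {"xyz":[0,0,0.04],"rot":[0,0,0.16],"fingers":0.5}

```text
time_s: 34.75
tool_pos: [0.5751, 0.081, 0.1989]
orientation: [[0.645, 0.726, -0.236], [0.687, -0.687, -0.237], [-0.334, -0.01, -0.942]]
contact_force: [-0.1, 0.6, 0.4]
gripper_width: 0.0418
gripper_force: 0.0
```

Call:
apply_moves:
  deltas:
    - {"xyz":[0,0,0],"rot":[0,0,0.16],"fingers":0.5}
    - {"xyz":[0,0,0],"rot":[0,0,0.16],"fingers":0.5}
    - {"xyz":[0.01,-0.01,0],"rot":[0,0,0.16],"fingers":0.5}
    - {"xyz":[0.01,-0.01,0],"rot":[0,0,0.16],"fingers":0.5}
    - {"xyz":[0.01,-0.01,0],"rot":[0,0,0.16],"fingers":0.5}

```text
time_s: 35.38
tool_pos: [0.6038, 0.0512, 0.1967]
orientation: [[-0.047, 0.999, 0.004], [0.941, 0.045, -0.336], [-0.336, -0.012, -0.942]]
contact_force: [0.8, 0.1, 0.1]
gripper_width: 0.0432
gripper_force: 0.0
```

Call:
apply_moves:
  deltas:
    - {"xyz":[0.01,-0.01,0],"rot":[0,0,0.16],"fingers":0.5}
    - {"xyz":[0.01,-0.01,0],"rot":[0,0,0.16],"fingers":0.5}
    - {"xyz":[0.01,-0.01,0],"rot":[0,0,0.16],"fingers":0.5}
    - {"xyz":[0.01,-0.02,0],"rot":[0,0,0.16],"fingers":0.5}
    - {"xyz":[0,-0.025,0],"rot":[0,0,0.16],"fingers":0.5}

```text
time_s: 36.0
tool_pos: [0.644, -0.0238, 0.1968]
orientation: [[-0.708, 0.663, 0.245], [0.622, 0.749, -0.231], [-0.336, -0.011, -0.942]]
contact_force: [0.5, -0.8, 0.1]
gripper_width: 0.0434
gripper_force: 0.0
```

Call:
apply_moves:
  deltas:
    - {"xyz":[0,0,-0.03],"rot":[0,0,0.16],"fingers":0.5}
    - {"xyz":[0,0,-0.03],"rot":[0,0,0.16],"fingers":0.5}
    - {"xyz":[0,0,-0.02],"rot":[0,0,0.16],"fingers":0.5}
    - {"xyz":[0,0,0],"rot":[0,0,0],"fingers":0.5}
    - {"xyz":[0,0,0],"rot":[0,0,0],"fingers":0.5}

```text
time_s: 36.62
tool_pos: [0.6444, -0.0239, 0.1181]
orientation: [[-0.912, 0.252, 0.324], [0.234, 0.968, -0.094], [-0.337, -0.011, -0.941]]
contact_force: [0.3, 0.0, 0.5]
gripper_width: 0.0436
gripper_force: 0.0
```

```bash
python3 - <<'E'
from h import *
s=r.read_state();print(s['tool_pos'],s['orientation'].round(3),s['qpos'])
c=cap('top','t9');weights('top',['small'],c,.031);weights('top',['tiny'],c)
c=cap('wrist');weights('wrist',['tiny'],c)
E
```

```text
[ 0.64438855 -0.02387273  0.11808998] [[-0.912  0.252  0.324]
 [ 0.234  0.968 -0.094]
 [-0.337 -0.011 -0.941]] [ -7.55764348   7.43518683 107.51514355  -4.09987468  45.63140524
 -80.7068001 ]
top small 0.5 [216. 225.] xy [0.5239 0.0568] yaw 23.1 err 2.61 lug [0.4761 0.0364]
top tiny 0.43 [210. 304.] xy [ 0.5488 -0.1633] yaw 17.0 err 0.29 lug [ 0.4991 -0.1785]
wrist tiny 0.85 [ 79. 370.] xy [0.6402 0.0904] yaw 10.6 err 0.68 lug [0.5891 0.0808]
wrist tiny 0.76 [84. 78.] xy [ 0.5504 -0.1625] yaw 17.9 err 0.16 lug [ 0.5009 -0.1785]
wrist tiny 0.61 [178. 256.] xy [ 0.6928 -0.0327] yaw -8.2 err 0.16 lug [ 0.6413 -0.0252]
```

Call:
apply_moves:
  deltas:
    - {"xyz":[0.001,-0.002,-0.03],"rot":[0,0,0.05],"fingers":0.5}
    - {"xyz":[0,0,-0.03],"rot":[0,0,0.05],"fingers":0.5}
    - {"xyz":[0,0,0],"rot":[0,0,0],"fingers":0.5}
    - {"xyz":[0,0,0],"rot":[0,0,0],"fingers":0.5}

```text
time_s: 37.38
tool_pos: [0.6456, -0.0257, 0.0583]
orientation: [[-0.931, 0.151, 0.332], [0.139, 0.988, -0.061], [-0.337, -0.011, -0.941]]
contact_force: [1.0, -0.3, 0.8]
gripper_width: 0.0431
gripper_force: 0.0
```

```bash
python3 - <<'E'
from h import *
s=r.read_state();print(s['tool_pos'],s['orientation'].round(3))
c=cap('wrist');weights('wrist',['tiny'],c)
E
```

```text
[ 0.64561778 -0.02570933  0.05831635] [[-0.931  0.151  0.332]
 [ 0.139  0.988 -0.061]
 [-0.337 -0.011 -0.941]]
wrist tiny 0.92 [217. 254.] xy [ 0.6927 -0.0329] yaw -9.0 err 0.19 lug [ 0.6413 -0.0248]
wrist tiny 0.78 [117. 402.] xy [0.6434 0.091 ] yaw 9.9 err 0.64 lug [0.5922 0.082 ]
wrist tiny 0.66 [84. 42.] xy [ 0.5499 -0.1629] yaw 17.0 err 0.12 lug [ 0.5001 -0.1781]
```

Call:
apply_moves:
  deltas:
    - {"xyz":[0,0,-0.024],"rot":[0,0,0],"fingers":0.5}
    - {"xyz":[0,0,-0.024],"rot":[0,0,0],"fingers":0.4}
    - {"xyz":[0,0,0],"rot":[0,0,0],"fingers":0.1}
    - {"xyz":[0,0,0],"rot":[0,0,0],"fingers":0}
    - {"xyz":[0,0,0],"rot":[0,0,0],"fingers":0}

```text
time_s: 38.1
tool_pos: [0.6461, -0.0259, 0.0109]
orientation: [[-0.931, 0.15, 0.333], [0.138, 0.989, -0.061], [-0.338, -0.011, -0.941]]
contact_force: [-0.3, 0.7, -0.5]
gripper_width: 0.0126
gripper_force: 0.0
```

Call:
apply_moves:
  deltas:
    - {"xyz":[0,0,0],"rot":[0,0,0],"fingers":0}
    - {"xyz":[0,0,0],"rot":[0,0,0],"fingers":0}
    - {"xyz":[0,0,0],"rot":[0,0,0],"fingers":0}

```text
time_s: 38.48
tool_pos: [0.6459, -0.0258, 0.0106]
orientation: [[-0.931, 0.15, 0.333], [0.138, 0.989, -0.061], [-0.338, -0.011, -0.941]]
contact_force: [-2.5, 1.1, 5.6]
gripper_width: 0.0076
gripper_force: 50.0
```

Call:
apply_moves:
  deltas:
    - {"xyz":[0,0,0.03],"rot":[0,0,0],"fingers":0}
    - {"xyz":[0,0,0.05],"rot":[0,0,-0.16],"fingers":0}
    - {"xyz":[0,0,0.055],"rot":[0,0,-0.16],"fingers":0}
    - {"xyz":[0,0,0.05],"rot":[0,0,-0.16],"fingers":0}
    - {"xyz":[0,0,0.01],"rot":[0,0,-0.16],"fingers":0}

```text
time_s: 39.1
tool_pos: [0.6472, -0.0257, 0.2102]
orientation: [[-0.658, 0.715, 0.236], [0.67, 0.699, -0.248], [-0.342, -0.005, -0.94]]
contact_force: [0.6, -0.1, -1.0]
gripper_width: 0.0073
gripper_force: 50.0
```

Call:
apply_moves:
  deltas:
    - {"xyz":[0,0,0],"rot":[0,0,-0.165],"fingers":0}
    - {"xyz":[0,0,0],"rot":[0,0,-0.165],"fingers":0}
    - {"xyz":[0,0,0],"rot":[0,0,-0.165],"fingers":0}
    - {"xyz":[0,0,0],"rot":[0,0,-0.165],"fingers":0}
    - {"xyz":[0,0,0],"rot":[0,0,-0.165],"fingers":0}

```text
time_s: 39.72
tool_pos: [0.6445, -0.0254, 0.2038]
orientation: [[0.044, 0.999, -0.028], [0.941, -0.05, -0.335], [-0.336, -0.011, -0.942]]
contact_force: [-0.8, -0.0, -0.3]
gripper_width: 0.0075
gripper_force: 50.0
```

Call:
apply_moves:
  deltas:
    - {"xyz":[0,0,0],"rot":[0,0,-0.165],"fingers":0}
    - {"xyz":[0,0,0],"rot":[0,0,-0.165],"fingers":0}
    - {"xyz":[0,0,0],"rot":[0,0,-0.165],"fingers":0}
    - {"xyz":[0,0,0],"rot":[0,0,-0.165],"fingers":0}
    - {"xyz":[0,0,0],"rot":[0,0,-0.165],"fingers":0}

```text
time_s: 40.35
tool_pos: [0.6447, -0.0254, 0.2036]
orientation: [[0.721, 0.641, -0.265], [0.606, -0.768, -0.207], [-0.336, -0.011, -0.942]]
contact_force: [0.6, -0.3, -0.9]
gripper_width: 0.0072
gripper_force: 50.0
```

Call:
apply_moves:
  deltas:
    - {"xyz":[-0.01,0.005,0],"rot":[0,0,-0.165],"fingers":0}
    - {"xyz":[-0.01,0.005,0],"rot":[0,0,-0.165],"fingers":0}
    - {"xyz":[-0.01,0.005,0],"rot":[0,0,-0.165],"fingers":0}
    - {"xyz":[-0.01,0.005,0],"rot":[0,0,-0.165],"fingers":0}
    - {"xyz":[-0.01,0.004,0],"rot":[0,0,-0.165],"fingers":0}

```text
time_s: 40.98
tool_pos: [0.5944, -0.0015, 0.2037]
orientation: [[0.934, -0.129, -0.332], [-0.118, -0.992, 0.054], [-0.336, -0.011, -0.942]]
contact_force: [0.4, 0.1, -0.4]
gripper_width: 0.0078
gripper_force: 50.0
```

Call:
apply_moves:
  deltas:
    - {"xyz":[-0.008,0,0],"rot":[0,0,-0.165],"fingers":0}
    - {"xyz":[0,0,0],"rot":[0,0,0],"fingers":0}
    - {"xyz":[0,0,0],"rot":[0,0,0],"fingers":0}

```text
time_s: 41.35
tool_pos: [0.5869, -0.0017, 0.204]
orientation: [[0.905, -0.282, -0.319], [-0.263, -0.959, 0.105], [-0.335, -0.011, -0.942]]
contact_force: [0.3, 0.1, -0.2]
gripper_width: 0.0078
gripper_force: 50.0
```

```bash
python3 - <<'E'
from h import *
align(.0469,.0106,.044,.042);print(r.read_state()['orientation'].round(3))
c=cap('top','t10')
for l in ['hanger_eye','hanger']: print(l,[(d['position'],round(d['conf'],2)) for d in r.recognise(l,'top')][:2])
E
```

```text
tcp [ 0.5869 -0.0017  0.204 ] u [-0.9604  0.2787] along-L 0.041 lat -0.009 delta [ 0.0035  0.0084 -0.1494] q [-10.  24.  78.   3.  98.  97.]
[[ 0.905 -0.282 -0.319]
 [-0.263 -0.959  0.105]
 [-0.335 -0.011 -0.942]]
hanger_eye []
hanger []
```

Call:
apply_moves:
  deltas:
    - {"xyz":[0.0035,0.0084,0],"rot":[0,0,0],"fingers":0}
    - {"xyz":[0,0,-0.04],"rot":[0,0,0],"fingers":0}
    - {"xyz":[0,0,-0.05],"rot":[0,0,0],"fingers":0}
    - {"xyz":[0,0,-0.05],"rot":[0,0,0],"fingers":0}
    - {"xyz":[0,0,0],"rot":[0,0,0],"fingers":0}

```text
time_s: 42.12
tool_pos: [0.5864, 0.008, 0.0595]
orientation: [[0.901, -0.284, -0.328], [-0.264, -0.959, 0.107], [-0.345, -0.01, -0.939]]
contact_force: [-0.2, -1.0, -0.4]
gripper_width: 0.0075
gripper_force: 50.0
```

Call:
apply_moves:
  deltas:
    - {"xyz":[0,0,0],"rot":[0,0,0],"fingers":0}
    - {"xyz":[0,0,0],"rot":[0,0,0],"fingers":0}

```text
time_s: 42.38
tool_pos: [0.5924, 0.0066, 0.067]
orientation: [[0.906, -0.285, -0.314], [-0.265, -0.958, 0.105], [-0.331, -0.012, -0.944]]
contact_force: [-0.5, -0.7, -1.4]
gripper_width: 0.0075
gripper_force: 50.0
```

```bash
python3 - <<'E'
from h import *
align(.0469,.0106,.044,.02)
c=cap('top','t11');s=cap('scene','s11')
a=cv2.resize(c['color'][170:250,180:280,::-1],None,fx=4,fy=4,interpolation=cv2.INTER_CUBIC);b=cv2.resize(s['color'][140:240,160:285,::-1],(400,320),interpolation=cv2.INTER_CUBIC)
cv2.imwrite('pics/ts11.png',np.hstack([a,b]))
E
```

```text
tcp [0.5924 0.0066 0.067 ] u [-0.9597  0.2811] along-L 0.044 lat 0.0007 delta [-0.0232  0.006  -0.0124] q [-9. 32. 82.  3. 85. 97.]
```

View pics/ts11.png

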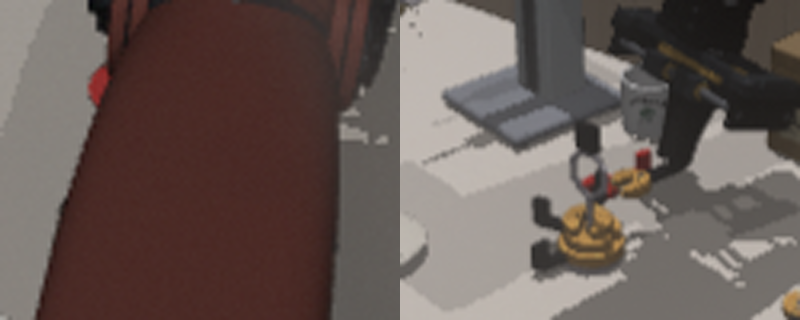

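The scene half shows the tiny disc (630,180) approaching the stem at the right height, and the hanger hasn't moved. I'll slide it in.

Call:
apply_moves:
  deltas:
    - {"xyz":[0,0,-0.012],"rot":[0,0,0],"fingers":0}
    - {"xyz":[-0.0077,0.002,0],"rot":[0,0,0],"fingers":0}
    - {"xyz":[-0.0077,0.002,0],"rot":[0,0,0],"fingers":0}
    - {"xyz":[-0.0078,0.002,0],"rot":[0,0,0],"fingers":0}
    - {"xyz":[0,0,0],"rot":[0,0,0],"fingers":0}

```text
time_s: 43.1
tool_pos: [0.5662, 0.013, 0.0521]
orientation: [[0.904, -0.285, -0.319], [-0.265, -0.958, 0.106], [-0.336, -0.011, -0.942]]
contact_force: [-0.2, -0.4, -2.2]
gripper_width: 0.0077
gripper_force: 50.0
```

```bash
python3 - <<'E'
from h import *
align(.0469,.0106,.044,.0)
E
```

```text
tcp [0.5662 0.013  0.0521] u [-0.9596  0.2814] along-L 0.017 lat -0.0004 delta [-0.0162  0.0052  0.0025] q [-9. 30. 87.  3. 83. 97.]
```

Call:
apply_moves:
  deltas:
    - {"xyz":[0,0,0.0025],"rot":[0,0,0],"fingers":0}
    - {"xyz":[-0.0054,0.0017,0],"rot":[0,0,0],"fingers":0}
    - {"xyz":[-0.0054,0.0017,0],"rot":[0,0,0],"fingers":0}
    - {"xyz":[-0.0054,0.0017,0],"rot":[0,0,0],"fingers":0}
    - {"xyz":[0,0,0],"rot":[0,0,0],"fingers":0}

```text
time_s: 43.72
tool_pos: [0.5502, 0.018, 0.0544]
orientation: [[0.904, -0.285, -0.319], [-0.265, -0.958, 0.106], [-0.336, -0.011, -0.942]]
contact_force: [0.1, -0.3, -0.6]
gripper_width: 0.0074
gripper_force: 50.0
```

```bash
python3 - <<'E'
from h import *
align(.0469,.0106,.041,.0)
E
```

```text
tcp [0.5502 0.018  0.0544] u [-0.9596  0.2814] along-L 0.0002 lat -0.0001 delta [-0.0002  0.0002 -0.0028] q [-8. 28. 89.  3. 82. 97.]
```

Call:
apply_moves:
  deltas:
    - {"xyz":[0,0,-0.0018],"rot":[0,0,0],"fingers":0}
    - {"xyz":[0,0,-0.0017],"rot":[0,0,0],"fingers":0}
    - {"xyz":[0,0,0],"rot":[0,0,0],"fingers":0}
    - {"xyz":[0,0,0],"rot":[0,0,0],"fingers":0.15}
    - {"xyz":[0,0,0],"rot":[0,0,0],"fingers":0.3}

```text
time_s: 44.35
tool_pos: [0.5507, 0.0178, 0.0507]
orientation: [[0.904, -0.285, -0.319], [-0.265, -0.958, 0.106], [-0.336, -0.011, -0.942]]
contact_force: [-0.2, 0.6, -0.6]
gripper_width: 0.0172
gripper_force: 0.1
```

Call:
apply_moves:
  deltas:
    - {"xyz":[0,0,0],"rot":[0,0,0],"fingers":0.3}
    - {"xyz":[0.007,-0.002,0.02],"rot":[0,0,0],"fingers":0.3}
    - {"xyz":[0.015,-0.005,0.045],"rot":[0,0,0],"fingers":0.4}
    - {"xyz":[0.015,-0.01,0.05],"rot":[0,0,0],"fingers":0.5}
    - {"xyz":[0.01,-0.03,0.04],"rot":[0,0,0.16],"fingers":0.5}

```text
time_s: 44.98
tool_pos: [0.5985, -0.0295, 0.2081]
orientation: [[0.935, -0.125, -0.33], [-0.114, -0.992, 0.052], [-0.334, -0.011, -0.942]]
contact_force: [0.4, -0.4, 0.2]
gripper_width: 0.0415
gripper_force: 0.0
```

Call:
apply_moves:
  deltas:
    - {"xyz":[0,-0.03,0.02],"rot":[0,0,0.165],"fingers":0.5}
    - {"xyz":[0,-0.03,0.02],"rot":[0,0,0.165],"fingers":0.5}
    - {"xyz":[0,-0.03,0],"rot":[0,0,0.165],"fingers":0.5}
    - {"xyz":[0,-0.03,0],"rot":[0,0,0.165],"fingers":0.5}
    - {"xyz":[0,-0.03,0],"rot":[0,0,0.165],"fingers":0.5}

```text
time_s: 45.6
tool_pos: [0.5978, -0.18, 0.2457]
orientation: [[0.717, 0.645, -0.264], [0.611, -0.764, -0.209], [-0.336, -0.012, -0.942]]
contact_force: [1.1, 0.2, 0.7]
gripper_width: 0.0434
gripper_force: 0.0
```

Call:
apply_moves:
  deltas:
    - {"xyz":[0,0,0],"rot":[0,0,0.165],"fingers":0.5}
    - {"xyz":[0,0,0],"rot":[0,0,0.165],"fingers":0.5}
    - {"xyz":[0,0,0],"rot":[0,0,0.165],"fingers":0.5}
    - {"xyz":[0,0,0],"rot":[0,0,0.165],"fingers":0.5}
    - {"xyz":[0,0,0],"rot":[0,0,0.165],"fingers":0.5}

```text
time_s: 46.22
tool_pos: [0.5977, -0.1789, 0.2457]
orientation: [[0.038, 0.999, -0.026], [0.941, -0.044, -0.335], [-0.336, -0.011, -0.942]]
contact_force: [0.0, 0.5, 0.2]
gripper_width: 0.044
gripper_force: 0.0
```

```bash
python3 - <<'E'
from h import *
s=r.read_state();print(s['time_s'],s['tool_pos'],s['orientation'].round(3))
c=cap('top','t12');q=cap('scene','s12')
for l in ['hanger_eye','hanger']: print(l,[(d['position'],round(d['conf'],2)) for d in r.recognise(l,'top')][:2])
for z in (.12,.135): print(proj(c,[.505,.0314,z],'top'))
a=cv2.resize(c['color'][185:255,185:285,::-1],(500,350),interpolation=cv2.INTER_CUBIC);b=cv2.resize(q['color'][175:235,185:235,::-1],(290,350),interpolation=cv2.INTER_CUBIC)
cv2.imwrite('pics/ts12.png',np.hstack([a,b]))
t=cv2.imread('pics/top0.png')[160:215,110:165];w=cv2.imread('pics/scene0.png')[115:160,150:210]
cv2.imwrite('pics/hook.png',np.hstack([cv2.resize(t,(390,390),interpolation=cv2.INTER_CUBIC),cv2.resize(w,(400,300),interpolation=cv2.INTER_CUBIC) if 0 else cv2.copyMakeBorder(cv2.resize(w,(400,300),interpolation=cv2.INTER_CUBIC),0,90,0,0,cv2.BORDER_CONSTANT)]))
E
```

```text
46.225 [ 0.59768562 -0.17886157  0.24571276] [[ 0.038  0.999 -0.026]
 [ 0.941 -0.044 -0.335]
 [-0.336 -0.011 -0.942]]
hanger_eye [([144.7, 192.5], 0.42)]
hanger []
[217.03482313 228.20026433]
[216.34501844 227.94791281]
```

View pics/ts12.png

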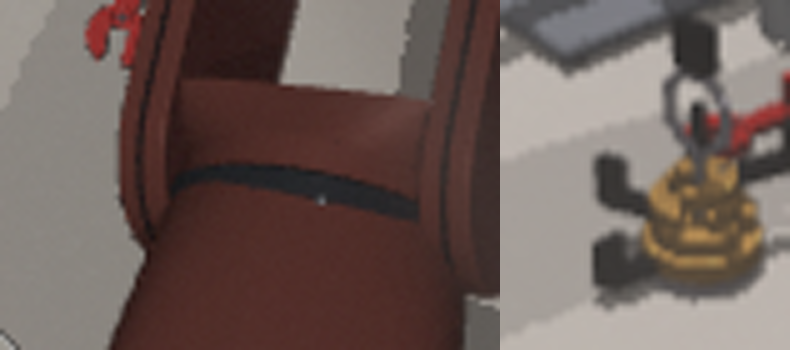

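View pics/hook.png

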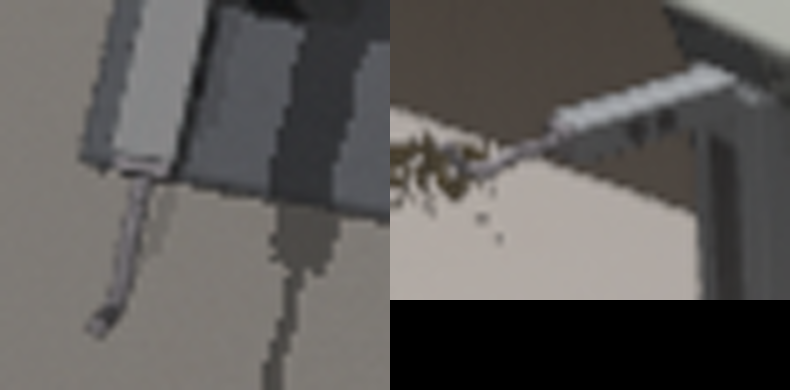

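```bash
python3 - <<'E'
from h import *
c=r.capture('top');s=r.capture('scene')
f=lambda u,v:((v+.5)/7.09-.5+160,(u+.5)/7.09-.5+110)
g=lambda u,v:((v+.5)/6.667-.5+115,(u+.5)/6.667-.5+150)
h=lambda u,v:((v+.5)/2.66-.5+110,(u+.5)/2.66-.5+100)
A=onz(c,f(140,162),'top',.1745);B=onz(c,f(118,310),'top',.161);C=onz(c,f(98,327),'top',.1825);R=onz(c,f(147,185),'top',.161)
D=onz(c,h(100,99),'top',.1745)
for n,p in zip('ABCRD',(A,B,C,R,D)):print(n,p)
for p in (A-B,A-C,D-A,R-B):print(np.degrees(np.arctan2(p[1],p[0])),np.hypot(*p[:2]))
# head silhouettes / scene checks
for a in (-10,-13,-16):
  u=np.array([np.cos(np.radians(a)),np.sin(np.radians(a))])
  S=(A[:2]-.038*u+C[:2]+.023*u)/2;print(a,S,'scene proj tip,arm,seat',proj(s,[*(S-.023*u),.1825],'scene'),proj(s,[*(S+.038*u),.1745],'scene'))
print('seen scene tip',g(62,150),'arm front',g(560,120),g(590,110))
for n in ('top','scene'):
  for d in r.recognise('hook_seat',n): print(n,d['position'],d['conf'])
E
```

```text
A [0.59270603 0.27601855 0.1745    ]
B [0.54186685 0.28656163 0.161     ]
C [0.53271982 0.28814445 0.1825    ]
R [0.58691144 0.27669965 0.161     ]
D [0.68415767 0.25674394 0.1745    ]
-11.715989140333752 0.05192088789521317
-11.428044672137888 0.06119953253886098
-11.901636996516237 0.09346075662178385
-12.349380778041455 0.0461115350827369
-10 [0.55532687 0.28338386] scene proj tip,arm,seat [135.62815412 158.23440048] [132.70665887 175.24194922]
-13 [0.55540515 0.28376863] scene proj tip,arm,seat [135.46431977 157.94767124] [132.86278255 175.5330865 ]
-16 [0.55550346 0.28414878] scene proj tip,arm,seat [135.29372034 157.68596084] [133.02588872 175.80164406]
seen scene tip (137.07387130643468, 158.87453127343633) arm front (132.57409629518526, 233.570796460177) (131.07417129143542, 238.07057147142643)
top [170.4, 132.9] 0.88
top [208.7, 342.8] 0.17
scene [132.7, 183.4] 0.58
```

The stack looks seated in the scene half. The hook crop gives the seat at about (0.555, 0.284) with yaw about -11.8°: arm front at (140,162), tip at (98,327). I'll turn the tool upright and check the stack from the top.

Call:
apply_moves:
  deltas:
    - {"xyz":[-0.01,-0.02,0],"rot":[0,0,0.165],"fingers":0.6}
    - {"xyz":[-0.01,-0.02,0],"rot":[0,0,0.165],"fingers":0.6}
    - {"xyz":[-0.01,-0.02,0],"rot":[0,0,0.165],"fingers":0.6}
    - {"xyz":[-0.01,-0.02,0],"rot":[0,0,0.165],"fingers":0.6}
    - {"xyz":[-0.01,0,0],"rot":[0,0,0.165],"fingers":0.6}

```text
time_s: 47.25
tool_pos: [0.5473, -0.2605, 0.246]
orientation: [[-0.664, 0.712, 0.228], [0.668, 0.702, -0.247], [-0.336, -0.011, -0.942]]
contact_force: [0.2, -0.2, 0.0]
gripper_width: 0.0523
gripper_force: 0.0
```

Call:
apply_moves:
  deltas:
    - {"xyz":[0,0,0],"rot":[0,0,0.165],"fingers":0.6}
    - {"xyz":[0,0,0],"rot":[0,0,0.165],"fingers":0.6}
    - {"xyz":[0,0,0],"rot":[0,0,0.165],"fingers":0.6}
    - {"xyz":[0,0,0],"rot":[0,0,0.165],"fingers":0.6}
    - {"xyz":[0,0,0],"rot":[0,0,0.125],"fingers":0.6}

```text
time_s: 47.88
tool_pos: [0.5477, -0.2596, 0.246]
orientation: [[-0.942, 0.008, 0.336], [0.004, 1.0, -0.013], [-0.336, -0.011, -0.942]]
contact_force: [0.6, -0.0, 0.7]
gripper_width: 0.0523
gripper_force: 0.0
```

Call:
apply_moves:
  deltas:
    - {"xyz":[0,0,0],"rot":[0,0.17,0],"fingers":0.6}
    - {"xyz":[0,0,0],"rot":[0,0.17,0],"fingers":0.6}
    - {"xyz":[0,0,0],"rot":[0,0,0],"fingers":0.6}

```text
time_s: 48.25
tool_pos: [0.5495, -0.2589, 0.244]
orientation: [[-1.0, 0.005, -0.0], [0.005, 1.0, -0.012], [0.0, -0.012, -1.0]]
contact_force: [0.4, -0.2, -0.7]
gripper_width: 0.0523
gripper_force: 0.0
```

```bash
python3 - <<'E'
from h import *
s=r.read_state();print(s['time_s'],s['tool_pos'],s['orientation'].round(3))
c=cap('top','t13')
for l in ['hanger_eye','hanger']: print(l,[(d['position'],round(d['conf'],2)) for d in r.recognise(l,'top')][:2])
a=cv2.resize(c['color'][190:250,190:270,::-1],(800,600),interpolation=cv2.INTER_CUBIC)
cv2.imwrite('pics/t13c.png',a)
S=[.505,.0314]
for n,a_,z in (('big',161.5,.008),('mid',100,.02),('small',37.5,.031),('tiny',-16.3,.041)):
  p=proj(c,[S[0]+.052*np.cos(np.radians(a_)),S[1]+.052*np.sin(np.radians(a_)),z+.026],'top');print(n,'lug expected in crop',(p[::-1]-[190,190]+.5)*10)
E
```

```text
48.25 [ 0.54947218 -0.2589497   0.24396303] [[-1.     0.005 -0.   ]
 [ 0.005  1.    -0.012]
 [ 0.    -0.012 -1.   ]]
hanger_eye [([217.9, 228.3], 0.52), ([216.2, 224.0], 0.28)]
hanger [([217.6, 227.8], 0.57), ([165.4, 132.8], 0.48)]
big lug expected in crop [344.25623103 491.09957191]
mid lug expected in crop [212.9853071  344.76847759]
small lug expected in crop [278.55284442 156.25076589]
tiny lug expected in crop [445.35396667 115.2113085 ]
```

View pics/t13c.png

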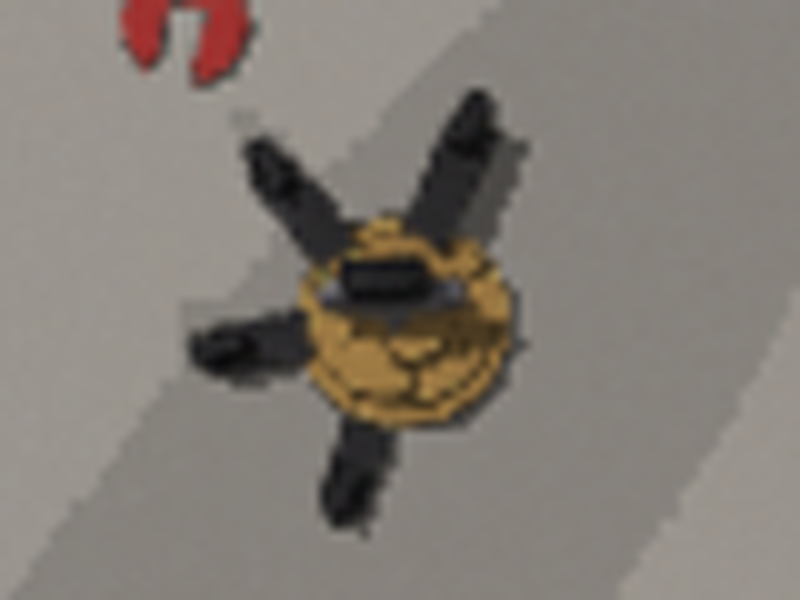

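The top view shows four lugs well apart, at crop positions (348,490), (220,350), (275,165) and (470,120), with the discs stacked around the stem. Next I'll pick up the hanger.

Call:
apply_moves:
  deltas:
    - {"xyz":[-0.009,0.058,0],"rot":[0.012,0,0.005],"fingers":0.6}
    - {"xyz":[-0.009,0.058,0],"rot":[0,0,0],"fingers":0.6}
    - {"xyz":[-0.009,0.058,0],"rot":[0,0,0],"fingers":0.6}
    - {"xyz":[-0.009,0.058,0],"rot":[0,0,0],"fingers":0.6}
    - {"xyz":[-0.0085,0.058,-0.03],"rot":[0,0,0],"fingers":0.6}

```text
time_s: 49.02
tool_pos: [0.5045, 0.029, 0.2206]
orientation: [[-1.0, 0.003, 0.012], [0.003, 1.0, -0.002], [-0.012, -0.002, -1.0]]
contact_force: [-0.1, -0.1, 0.2]
gripper_width: 0.0524
gripper_force: 0.0
```

Call:
apply_moves:
  deltas:
    - {"xyz":[0,0,-0.03],"rot":[0,0,0],"fingers":0.6}
    - {"xyz":[0,0,0],"rot":[0,0,0],"fingers":0.6}
    - {"xyz":[0,0,0],"rot":[0,0,0],"fingers":0.6}

```text
time_s: 49.4
tool_pos: [0.5042, 0.027, 0.1891]
orientation: [[-1.0, 0.003, 0.005], [0.003, 1.0, -0.002], [-0.005, -0.002, -1.0]]
contact_force: [0.9, -0.8, 0.1]
gripper_width: 0.0522
gripper_force: 0.0
```

Call:
apply_moves:
  deltas:
    - {"xyz":[0.0008,0.0044,-0.025],"rot":[0,0,0],"fingers":0.6}
    - {"xyz":[0,0,-0.03],"rot":[0,0,0],"fingers":0.6}
    - {"xyz":[0,0,-0.021],"rot":[0,0,0],"fingers":0.6}
    - {"xyz":[0,0,0],"rot":[0,0,0],"fingers":0.4}
    - {"xyz":[0,0,0],"rot":[0,0,0],"fingers":0.2}
  force: 45

```text
time_s: 50.02
tool_pos: [0.5059, 0.0316, 0.1134]
orientation: [[-1.0, 0.003, 0.005], [0.003, 1.0, -0.002], [-0.005, -0.002, -1.0]]
contact_force: [-0.8, -0.4, 0.5]
gripper_width: 0.0398
gripper_force: 0.0
```

Call:
apply_moves:
  deltas:
    - {"xyz":[0,0,0],"rot":[0,0,0],"fingers":0.1}
    - {"xyz":[0,0,0],"rot":[0,0,0],"fingers":0}
    - {"xyz":[0,0,0],"rot":[0,0,0],"fingers":0}
    - {"xyz":[0,0,0],"rot":[0,0,0],"fingers":0}
    - {"xyz":[0,0,0],"rot":[0,0,0],"fingers":0}

```text
time_s: 50.65
tool_pos: [0.5055, 0.032, 0.1128]
orientation: [[-1.0, 0.002, 0.005], [0.002, 1.0, -0.003], [-0.005, -0.003, -1.0]]
contact_force: [0.1, -0.7, 5.9]
gripper_width: 0.0239
gripper_force: 45.0
```

Call:
apply_moves:
  deltas:
    - {"xyz":[0,0,0.01],"rot":[0,0,0],"fingers":0}
    - {"xyz":[0,0,0.025],"rot":[0,0,0],"fingers":0}
    - {"xyz":[-0.01,0,0.03],"rot":[0,0,0],"fingers":0}
    - {"xyz":[-0.01,0.015,0.0185],"rot":[0,0,-0.04],"fingers":0}
    - {"xyz":[-0.01,0.03,0],"rot":[0,0,-0.08],"fingers":0}

```text
time_s: 51.28
tool_pos: [0.4746, 0.0771, 0.196]
orientation: [[-0.992, 0.125, 0.003], [0.125, 0.992, -0.003], [-0.004, -0.002, -1.0]]
contact_force: [1.7, 0.7, -6.7]
gripper_width: 0.0235
gripper_force: 45.0
```

Call:
apply_moves:
  deltas:
    - {"xyz":[-0.005,0.032,0],"rot":[0,0,-0.08],"fingers":0}
    - {"xyz":[0,0.032,0],"rot":[0,0,-0.08],"fingers":0}
    - {"xyz":[0,0.032,0],"rot":[0,0,-0.07],"fingers":0}
    - {"xyz":[0,0.032,0],"rot":[0,0,-0.034],"fingers":0}
    - {"xyz":[0,0.032,0],"rot":[0,0,0],"fingers":0}

```text
time_s: 51.9
tool_pos: [0.468, 0.238, 0.1935]
orientation: [[-0.926, 0.376, -0.002], [0.376, 0.926, -0.004], [0.0, -0.004, -1.0]]
contact_force: [0.2, -0.4, -7.9]
gripper_width: 0.0232
gripper_force: 45.0
```

Call:
apply_moves:
  deltas:
    - {"xyz":[0,0.032,0],"rot":[0,0,0],"fingers":0}
    - {"xyz":[0,0.025,0],"rot":[0,0,0],"fingers":0}
    - {"xyz":[0,0.012,0],"rot":[0,0,0],"fingers":0}
    - {"xyz":[0,0,0],"rot":[0,0,0],"fingers":0}
    - {"xyz":[0,0,0],"rot":[0,0,0],"fingers":0}

```text
time_s: 52.52
tool_pos: [0.4693, 0.3052, 0.1945]
orientation: [[-0.926, 0.377, 0.0], [0.377, 0.926, -0.004], [-0.002, -0.004, -1.0]]
contact_force: [0.4, -0.2, -7.0]
gripper_width: 0.0238
gripper_force: 45.0
```

```bash
python3 - <<'E'
from h import *
c=cap('top','t14');s=cap('scene','s14')
a=cv2.resize(c['color'][150:220,90:165,::-1],(400,373),interpolation=cv2.INTER_CUBIC);b=cv2.resize(s['color'][110:185,130:210,::-1],(398,373),interpolation=cv2.INTER_CUBIC)
cv2.imwrite('pics/ts14.png',np.hstack([a,b]))
E
```

```text
(no output)
```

View pics/ts14.png

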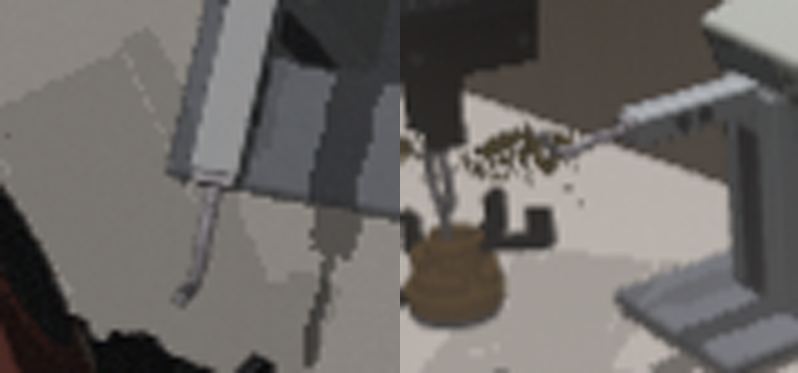

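The picture shows the loaded hanger hanging upright before the hook (right half, eye at about 440,190; hook tip at 550,145). I'll thread the eye over the hook slowly.

Call:
apply_moves:
  deltas:
    - {"xyz":[0.008,-0.004,0],"rot":[0,0,0],"fingers":0}
    - {"xyz":[0.011,-0.0025,0],"rot":[0,0,0],"fingers":0}
    - {"xyz":[0.011,-0.0025,0],"rot":[0,0,0],"fingers":0}
    - {"xyz":[0.011,-0.0025,0],"rot":[0,0,0],"fingers":0}
    - {"xyz":[0,0,0],"rot":[0,0,0],"fingers":0}

```text
time_s: 53.25
tool_pos: [0.5116, 0.2943, 0.1949]
orientation: [[-0.926, 0.377, 0.002], [0.377, 0.926, -0.003], [-0.003, -0.002, -1.0]]
contact_force: [-1.4, 1.2, -6.1]
gripper_width: 0.0235
gripper_force: 45.0
```

Call:
apply_moves:
  deltas:
    - {"xyz":[0.009,-0.002,0],"rot":[0,0,0],"fingers":0}
    - {"xyz":[0.009,-0.002,0],"rot":[0,0,0],"fingers":0}
    - {"xyz":[0,0,0],"rot":[0,0,0],"fingers":0}
    - {"xyz":[0,0,0],"rot":[0,0,0],"fingers":0}

```text
time_s: 53.75
tool_pos: [0.5283, 0.2908, 0.1948]
orientation: [[-0.927, 0.376, 0.001], [0.376, 0.927, -0.003], [-0.002, -0.002, -1.0]]
contact_force: [-0.2, -0.5, -7.9]
gripper_width: 0.0236
gripper_force: 45.0
```

Call:
apply_moves:
  deltas:
    - {"xyz":[0.009,-0.0025,0],"rot":[0,0,0],"fingers":0}
    - {"xyz":[0.009,-0.0024,0],"rot":[0,0,0],"fingers":0}
    - {"xyz":[0.009,-0.0023,0],"rot":[0,0,0],"fingers":0}
    - {"xyz":[0,0,0],"rot":[0,0,0],"fingers":0}
    - {"xyz":[0,0,0],"rot":[0,0,0],"fingers":0}

```text
time_s: 54.38
tool_pos: [0.5554, 0.2835, 0.1948]
orientation: [[-0.926, 0.376, 0.001], [0.376, 0.926, -0.003], [-0.002, -0.002, -1.0]]
contact_force: [-0.3, -0.2, -7.2]
gripper_width: 0.0234
gripper_force: 45.0
```

Call:
apply_moves:
  deltas:
    - {"xyz":[0,0,-0.006],"rot":[0,0,0],"fingers":0}
    - {"xyz":[0,0,-0.006],"rot":[0,0,0],"fingers":0}
    - {"xyz":[0,0,-0.006],"rot":[0,0,0],"fingers":0}
    - {"xyz":[0,0,-0.003],"rot":[0,0,0],"fingers":0}
    - {"xyz":[0,0,0],"rot":[0,0,0],"fingers":0}

```text
time_s: 55.0
tool_pos: [0.5552, 0.2835, 0.1735]
orientation: [[-0.927, 0.376, 0.001], [0.376, 0.927, -0.003], [-0.002, -0.003, -1.0]]
contact_force: [-0.4, 0.2, -7.1]
gripper_width: 0.0237
gripper_force: 45.0
```

Call:
apply_moves:
  deltas:
    - {"xyz":[0,0,-0.002],"rot":[0,0,0],"fingers":0}
    - {"xyz":[0,0,-0.002],"rot":[0,0,0],"fingers":0}
    - {"xyz":[0,0,0],"rot":[0,0,0],"fingers":0}
    - {"xyz":[0,0,0],"rot":[0,0,0],"fingers":0}

```text
time_s: 55.5
tool_pos: [0.5559, 0.2836, 0.1706]
orientation: [[-0.927, 0.376, 0.002], [0.376, 0.927, -0.002], [-0.003, -0.001, -1.0]]
contact_force: [-0.4, -0.6, -3.8]
gripper_width: 0.0237
gripper_force: 45.0
```

Call:
apply_moves:
  deltas:
    - {"xyz":[0,0,-0.0015],"rot":[0,0,0],"fingers":0}
    - {"xyz":[0,0,-0.0012],"rot":[0,0,0],"fingers":0}
    - {"xyz":[0,0,0],"rot":[0,0,0],"fingers":0}
    - {"xyz":[0,0,0],"rot":[0,0,0],"fingers":0}

```text
time_s: 56.0
tool_pos: [0.5559, 0.2837, 0.1678]
orientation: [[-0.927, 0.376, 0.002], [0.376, 0.927, -0.002], [-0.003, -0.001, -1.0]]
contact_force: [-0.7, 0.5, -0.4]
gripper_width: 0.024
gripper_force: 45.0
```

Fully seated: the tool carries about zero. I'll release it gently and rise.

Call:
apply_moves:
  deltas:
    - {"xyz":[0,0,0],"rot":[0,0,0],"fingers":0.3}
    - {"xyz":[0,0,0],"rot":[0,0,0],"fingers":0.33}
    - {"xyz":[0,0,0],"rot":[0,0,0],"fingers":0.45}
    - {"xyz":[0,0,0],"rot":[0,0,0],"fingers":0.6}
    - {"xyz":[0,0,0],"rot":[0,0,0],"fingers":0.6}
  force: 10

```text
time_s: 56.62
tool_pos: [0.5555, 0.2835, 0.1673]
orientation: [[-0.927, 0.376, 0.001], [0.376, 0.927, -0.003], [-0.002, -0.002, -1.0]]
contact_force: [-1.2, 0.8, -0.3]
gripper_width: 0.0491
gripper_force: 0.0
```

Call:
apply_moves:
  deltas:
    - {"xyz":[0,0,0.02],"rot":[0,0,0],"fingers":0.6}
    - {"xyz":[0,0,0.04],"rot":[0,0,0],"fingers":0.6}
    - {"xyz":[0,0,0.04],"rot":[0,0,0],"fingers":0.6}
    - {"xyz":[-0.03,0,0.03],"rot":[0,0,0],"fingers":0.6}
    - {"xyz":[-0.05,0,0],"rot":[0,0,0],"fingers":0.6}

```text
time_s: 57.25
tool_pos: [0.4772, 0.284, 0.3026]
orientation: [[-0.926, 0.377, 0.009], [0.377, 0.926, 0.0], [-0.008, 0.004, -1.0]]
contact_force: [-0.5, -0.5, 0.8]
gripper_width: 0.052
gripper_force: 0.0
```

Call:
apply_moves:
  deltas:
    - {"xyz":[-0.05,0.03,0],"rot":[0,0,0],"fingers":0.6}
    - {"xyz":[-0.05,0.05,0],"rot":[0,0,0],"fingers":0.6}
    - {"xyz":[-0.05,0.05,0],"rot":[0,0,0],"fingers":0.6}
    - {"xyz":[0,0,0],"rot":[0,0,0],"fingers":0.6}
    - {"xyz":[0,0,0],"rot":[0,0,0],"fingers":0.6}

```text
time_s: 57.88
tool_pos: [0.3375, 0.402, 0.2985]
orientation: [[-0.927, 0.375, 0.003], [0.375, 0.927, -0.002], [-0.004, -0.001, -1.0]]
contact_force: [0.5, 0.1, 0.2]
gripper_width: 0.0522
gripper_force: 0.0
```

```bash
python3 - <<'E'
from h import *
c=cap('top','t15');s=cap('scene','s15')
a=cv2.resize(c['color'][150:220,90:165,::-1],(400,373),interpolation=cv2.INTER_CUBIC);b=cv2.resize(s['color'][110:185,130:210,::-1],(398,373),interpolation=cv2.INTER_CUBIC)
cv2.imwrite('pics/ts15.png',np.hstack([a,b]));print(r.read_state()['time_s'],r.read_state()['contact_force'])
E
```

```text
57.975 [0.04694054 0.1159784  0.80595965]
```

View pics/ts15.png

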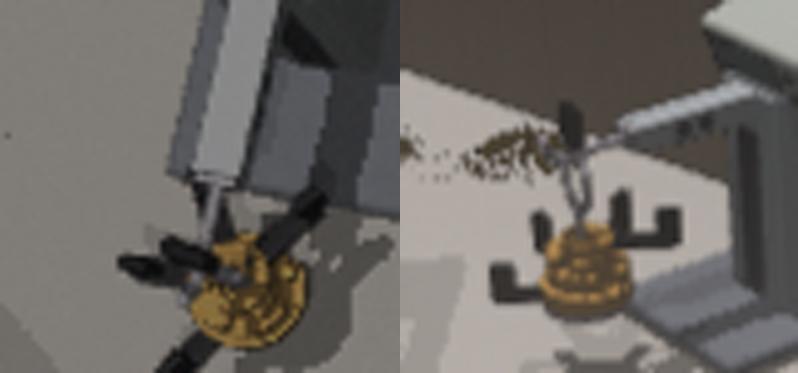

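The loaded hanger hangs on the hook: grip at (570,120), foot at (588,300) in the right half. It may still be swinging, so I'll let it settle and measure the tilt.

Call:
apply_moves:
  deltas:
    - {"xyz":[0,0,0],"rot":[0,0,0],"fingers":0.6}
    - {"xyz":[0,0,0],"rot":[0,0,0],"fingers":0.6}
    - {"xyz":[0,0,0],"rot":[0,0,0],"fingers":0.6}
    - {"xyz":[0,0,0],"rot":[0,0,0],"fingers":0.6}
    - {"xyz":[0,0,0],"rot":[0,0,0],"fingers":0.6}

```text
time_s: 58.6
tool_pos: [0.3371, 0.4019, 0.2972]
orientation: [[-0.927, 0.376, 0.001], [0.376, 0.927, -0.003], [-0.002, -0.002, -1.0]]
contact_force: [-0.4, -1.3, -0.0]
gripper_width: 0.0522
gripper_force: 0.0
```

```bash
cat > gold.py <<'E'
from h import *
for k in range(8):
  out=[]
  for n,(r0,r1,c0,c1) in (('top',(185,220,115,155)),('scene',(145,180,150,182))):
    c=cap(n);im=c['color'][r0:r1,c0:c1].astype(int)
    g=(im[...,0]-im[...,2]>35)
    y,x=np.nonzero(g);out.append((round(y.mean()+r0,2),round(x.mean()+c0,2),len(y)))
    if k==0:
      for tx in (0,.1,.2):
        e=np.array([.5555,.2836,.1595]);print(n,tx,[proj(c,e+.075*np.array([np.sin(tx)*a,np.sin(tx)*b,-np.cos(tx)]),n).round(1).tolist() for a,b in((1,0),(0,1),(0,-1))])
  print(out)
print(r.read_state()['time_s'])
E
python3 gold.py
```

```text
top 0 [[202.4, 134.4], [202.4, 134.4], [202.4, 134.4]]
top 0.1 [[199.6, 134.4], [202.5, 131.6], [202.3, 137.2]]
top 0.2 [[196.8, 134.3], [202.5, 128.7], [202.2, 139.9]]
scene 0 [[162.2, 167.5], [162.2, 167.5], [162.2, 167.5]]
scene 0.1 [[161.2, 169.2], [161.4, 165.8], [162.7, 169.2]]
scene 0.2 [[160.0, 170.8], [160.4, 164.1], [163.1, 170.8]]
[(np.float64(205.65), np.float64(136.05), 236), (np.float64(162.93), np.float64(166.04), 147)]
[(np.float64(205.6), np.float64(136.06), 235), (np.float64(162.92), np.float64(166.05), 147)]
[(np.float64(205.65), np.float64(136.05), 235), (np.float64(162.94), np.float64(166.05), 148)]
[(np.float64(205.61), np.float64(136.05), 236), (np.float64(162.97), np.float64(166.07), 148)]
[(np.float64(205.61), np.float64(136.04), 235), (np.float64(162.93), np.float64(166.06), 149)]
[(np.float64(205.66), np.float64(136.05), 235), (np.float64(162.93), np.float64(166.06), 149)]
[(np.float64(205.65), np.float64(136.02), 234), (np.float64(162.94), np.float64(166.07), 148)]
[(np.float64(205.62), np.float64(136.06), 235), (np.float64(162.91), np.float64(166.06), 148)]
59.4
```

Call:
apply_moves:
  deltas:
    - {"xyz":[0,0,0],"rot":[0,0,0],"fingers":0.6}
    - {"xyz":[0,0,0],"rot":[0,0,0],"fingers":0.6}
    - {"xyz":[0,0,0],"rot":[0,0,0],"fingers":0.6}
    - {"xyz":[0,0,0],"rot":[0,0,0],"fingers":0.6}
    - {"xyz":[0,0,0],"rot":[0,0,0],"fingers":0.6}

```text
time_s: 60.02
tool_pos: [0.3371, 0.4019, 0.2973]
orientation: [[-0.927, 0.376, 0.001], [0.376, 0.927, -0.003], [-0.002, -0.002, -1.0]]
contact_force: [0.5, 1.5, -0.1]
gripper_width: 0.0522
gripper_force: 0.0
```

```bash
python3 gold.py | tail -6
```

```text
[(np.float64(205.67), np.float64(136.07), 235), (np.float64(162.99), np.float64(166.08), 149)]
[(np.float64(205.66), np.float64(136.05), 235), (np.float64(162.93), np.float64(166.06), 149)]
[(np.float64(205.66), np.float64(136.04), 235), (np.float64(162.93), np.float64(166.04), 147)]
[(np.float64(205.67), np.float64(136.0), 233), (np.float64(162.91), np.float64(166.06), 148)]
[(np.float64(205.68), np.float64(136.01), 234), (np.float64(162.93), np.float64(166.06), 149)]
60.825
```

```bash
python3 -c "
from workcell import r
print(r.close_job())"
```

```text
the job is handed in; nothing more can be done
None
```

I handed the job in with the hanger hanging still and released on the scale's hook, leaning about 0.1 rad at most (limit 0.25). It carries one big, one mid, one small and one tiny weight, lugs about 54–63° apart by the tool poses at release; I don't have the judge's verdict yet.

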